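# Turn the cart wheel until its valve is at the top

### The arm

A 6-joint arm with a two-finger parallel gripper is mounted at the origin on the work surface. World frame = base frame: x ahead of the robot, y to its left, z up, the work surface at z = 0. Lengths are in m, angles in rad, forces in N, time in s.
With the tool pointing down it reaches from about 0.325 to 0.85 m from the base axis. Payload 15.5 kg.
Tool frame: the origin (TCP) lies at the very end of the fingers, on their centre line; the grasp point (between the pads) lies 19 mm behind it (manip.grip_depth is the y of the grasp point in the tool frame, in m); y points along the fingers, z is the direction in which the jaws open and shut, and the axes are right-handed (so a half turn about y gives the same grasp; the last joint's range is limited). The gripper opens to 91 mm and grips with 3 to 60 N. Pads are 32 mm wide; open, the fingers measure 118 mm over their backs; the gripper's body (76 mm by 178 mm) begins 60 mm behind the grasp point.
Start: joints at [1.004, 0.494, 1.345, -0, 1.302, -0.096], TCP at [0.283, 0.557, 0.214] pointing down, gripper open.
Joint ranges: [-2.91, 2.91], [-0.82, 2.16], [0.22, 2.67], [-1.22, 4.37], [0.12, 2.79], [-3.08, 3.08]. Speed limits (rad/s): [1.89, 1.89, 2.57, 3.01, 3.01, 3.01].

### API

Orientations are given as a unit quaternion [x, y, z, w].
In Python, from station import manip, vision, spotter gives the robot as it stands.
- The arm moves only by the tool drive_tool, never from a script. Its argument "motion" is a list of rows, each a list of 7 numbers: the turn, a rotation vector about the world's x, y, z in units of 6 degrees (1.0 is 6 degrees), then the shift along the world's x, y, z in units of 40 mm (1.0 is 40 mm), then the gripper's target within -1 to 1 (shut at 1, half-way at 0, fully open at -1). A call has exactly 5 rows; each row shifts and turns the commanded pose from where the row before left it; what a row does not reach is not made up. A row lasts 1/12 s, in which the tool goes at most 41.7 mm and 7.16 degrees, less where a joint would pass 70% of its speed; a pose out of reach is approached as far as the arm can. A call with a number of a shift or a turn outside -1 to 1 is refused whole. A call with a gripper value outside its range is refused whole. The fingers move at their own pace and stop on an object; "squeeze" is the grip in N (left out, the last holds). Time passes only in rows, so rows that do not move let the fingers close, or fill a call up. It gives the time, the measured TCP pose, the force and the opening at its end, in the units of the state.
- manip.get_state(): the state, without advancing time (a new reading comes with each control period).
- vision.read_camera(name): name is "scene" or "top" or "wrist"; returns a dict with "frame" (480x640x3 uint8, red, green, blue), "range_z" (480x640 float32, m along the optical axis (not along the pixel's ray), 0 where there is no reading), "fx", "fy", "cx", "cy" (pixels), "origin" and "attitude" of the camera in the world. Camera axes: x right, y down, z forward; pixel columns grow to the right and rows downward; lengths in m; the calibration is good to about 2 mm. A picture is of the moment at which its call begins.
- manip.sign_off(): hands the job in, once; it reports no verdict.
Trained networks look in the newest picture that a camera, given by its name, has taken for a name from the list of things; names that differ only in an ending like _2 or _b are one class to them, and where a whole thing is asked for, a point or a joint stands for the part that bears it (a point fixed in the world has none). Each returns a list of dicts, best first, with "p" (0 to 1); they miss things now and then, are a little off and sometimes report something else, mostly with a low value. They report only what shows in the picture. A call takes as long as a camera call.
- spotter.find_in(label, camera): "box" ([centre column, centre row, width, height] in pixels, round what is visible of it).
The state is a dict: "time": time; "joint_positions": joint angles; "joint_vel": joint speeds; "joint_torque": joint torques, N m; "eef_pos": TCP position; "eef_rot": TCP orientation; "wrist_force": force on the tool from outside, world axes, zero at the start; "wrist_torque": the same for the moment, N m; "opening": finger opening in m.
Only numpy, scipy, OpenCV 4.12 (cv2) and the standard library are available. Lean on these libraries where they do the work, as an engineer would, in place of code of your own. Each camera call takes 0.05 s, during which the arm holds its last target.

### The job

This wheel gets air next: turn it in its bench cradle until the valve stem is at the very top of the wheel, straight up from the axle, and leave it standing still there. Turn it with the fingertips, pushing one spoke after another, and do not grip the wheel; keep off the tyre, whose sealer is still wet, and do not push on the rubber valve stem. Leave the other things on the bench where they are.

Things in the scene. Friction and masses are not known exactly. Their poses are not given: they have to be found in the camera images.
- cradle: Rectangular steel frame, 80 x 396 mm, that carries the axle; locked, tipped back 45 deg. Origin on the axle at the wheel's centre, 180 mm above the bench. x along the axle, away from the robot and 45 deg down; y level, to the left as seen from the robot; z in the wheel's plane, to the wheel's top (up, leaning 45 deg away). A bar like the front one crosses behind the wheel at x = 36 mm.
- front_bar (a point): Middle of the front face of the cradle's front bar (cradle axes). The bar crosses the whole wheel along y: 20 mm high (cradle z -10 to 10 mm), 8 mm thick (x -40 to -32 mm). The axle nut stands out at its middle, 22 mm wide, to x = -50 mm, the axle's end, 12 mm thick, to -58 mm. The spokes are best reached above this bar.
- wheel: Cart wheel, 340 mm across, turns either way without end on the axle; its bearings drag (0.22 N m, about 3 N at a spoke), so it stops soon after a slow push ends, and stays. Origin at its centre, as the cradle's; x as the cradle's; z from the axle to the valve's foot. Hub 60 mm across (44 mm beyond x = +-12, ends at +-30 mm). Rim: inside at radius 118 mm, 52 mm wide.
- spoke_mid (a point): Middle (radius 75 mm) of one of four straight aluminium spokes from hub to rim, 90 deg apart; this one is 45 deg from the valve towards the wheel's +y, the others at 135, 225 and 315 deg. Each is 20 mm wide and 16 mm deep (wheel x -8 to 8 mm), widening to about 30 mm in its last 12 mm at the hub and at the rim. Axes as the wheel's.
- valve: Valve stem, black rubber with a brass neck and black cap, 12 mm thick, 42 mm long, standing inwards from the rim towards the hub midway between two spokes, leaning to the front (-x) by 21 deg. Origin at its foot on the inside of the rim, radius 118.5 mm, in the wheel's middle plane; axes as the wheel's. To be at the top, straight up from the axle: on the cradle's +z axis.
- tyre: Black rubber tyre on the rim, inner radius 126 mm, outer 170 mm, 52 mm wide (x from -26 to 26 mm). Wet with sealer: not to be touched. Origin and axes as the wheel's.
- stand: Grey base plate 300 x 450 x 10 mm bolted to the bench, with two posts 205 mm high at y = +-205 mm (55 mm wide along x), which carry the cradle between them, and clamp levers outside the posts out to y = +-254 mm. Origin on the bench under the wheel's centre, z up, x level, away from the robot, y to its left.
- sealer_can: Steel can of sealer, 68 mm in diameter, 105 mm high, standing loose to the left of the stand; origin at the centre of its underside. To be left alone.
- oil_bottle: Grey plastic oil bottle, 58 mm in diameter, 165 mm high, standing loose to the left of the stand, farther back; origin at the centre of its underside. To be left alone.
- tube_carton: Cardboard carton 125 x 85 x 50 mm, loose, to the right of the stand, farther back; origin at the centre of its underside. To be left alone.
- wrench: Steel wrench 170 mm long, lying loose to the right of the stand; origin on the bench at its middle. To be left alone.

How it is judged:
By the outcome, as a careful person would: the job done as asked, in the order asked, and still so for the second after the job is handed in, with the robot touching nothing.
It also fails if it takes over 45 s, if anything falls off the work surface, if the arm or the gripper's body presses on something with over 40 N, if the wrist force passes 120 N, or if a joint passes its speed limit or range.

## Working session

There is one attempt and no reset: what is moved stays moved. The work goes in short steps, Python scripts to look and compute and a tool call to move; the robot and the scene stay as the last step left them, time stands still between calls to the robot, and variables do not carry over. Pictures are saved under pics/ and viewed, and the job is handed in when it is done.

Besides the shell and the picture viewer there is one more tool, called after "Call:" as name(argument=value, ...) on one line, values as JSON. drive_tool: Moves the arm, as the interface text tells. Its arguments: {"type":"object","properties":{"motion":{"type":"array"},"squeeze":{"type":"number"}},"required":["motion"]}

```bash
ls; mkdir -p pics; cat > h.py <<'E'
import numpy as np, cv2
from scipy.spatial.transform import Rotation as R
from station import manip, vision, spotter
def cam(n,save=None):
    c=vision.read_camera(n)
    if save: cv2.imwrite('pics/'+save+'.png',c['frame'][:,:,::-1])
    return c
def rot(c):
    a=np.array(c['attitude'],float)
    return a if a.shape==(3,3) else R.from_quat(a).as_matrix()
def pt(c,u,v,w=2):
    d=c['range_z'][int(v)-w:int(v)+w+1,int(u)-w:int(u)+w+1]; d=d[d>0]
    z=np.median(d); p=np.array([(u-c['cx'])/c['fx']*z,(v-c['cy'])/c['fy']*z,z])
    return rot(c)@p+np.array(c['origin'])
def proj(c,P):
    p=rot(c).T@(np.array(P)-np.array(c['origin'])); return p[0]/p[2]*c['fx']+c['cx'],p[1]/p[2]*c['fy']+c['cy']
E
python3 - <<'E'
from h import *
for n in ['scene','top','wrist']:
    c=cam(n,n+'0'); print(n,c['origin'],c['attitude'],c['fx'],c['cx'],c['cy'])
    for l in ['valve','spoke_mid','front_bar','wheel','stand','cradle']:
        print(l,[(np.round(d['box']),round(d['p'],2)) for d in spotter.find_in(l,n)[:5]])
print(manip.get_state())
E
```

```text
pics
scene [0.966439   0.4187246  1.08013581] [ 0.38169988  0.87703752 -0.26681264 -0.11798898] 537.1824984721666 321.9824749564582 228.6876401333661
valve []
spoke_mid [(array([294., 243., 153., 118.]), 0.9)]
front_bar [(array([296., 242., 162., 157.]), 0.69)]
wheel [(array([293., 240., 157., 122.]), 0.88)]
stand [(array([302., 280., 231., 234.]), 0.71)]
cradle [(array([297., 243., 161., 160.]), 0.74)]
top [0.39977742 0.03563023 1.0746557 ] [-0.69589109  0.71366662 -0.06552913  0.0460595 ] 435.45952196851414 323.9131041051955 236.78923715370738
valve []
spoke_mid [(array([335., 214., 164., 145.]), 0.71)]
front_bar [(array([334., 217., 194., 145.]), 0.87)]
wheel [(array([334., 215., 164., 144.]), 0.73)]
stand [(array([333., 225., 236., 162.]), 0.93)]
cradle [(array([335., 216., 194., 146.]), 0.86)]
wrist [0.21504285 0.59194932 0.38428712] [0.84464753 0.51739742 0.07180276 0.11711029] 336.4061107343716 323.21120640884334 239.63411016834138
valve []
spoke_mid []
front_bar []
wheel []
stand []
cradle []
{'time': 1.05, 'joint_positions': array([ 1.00449119e+00,  4.93594506e-01,  1.34549834e+00,  1.65668798e-05,
        1.30249394e+00, -9.54643274e-02]), 'joint_vel': array([-0.0005973 , -0.00024343,  0.0005814 ,  0.00161498,  0.00164824,
       -0.00072558]), 'joint_torque': array([ 5.03188130e-04, -8.78714132e+01, -3.82230306e+01,  7.07615842e-02,
        4.45869332e-02, -1.44945670e-05]), 'eef_pos': array([0.28349725, 0.5570103 , 0.21391895]), 'eef_rot': array([-0.68759805,  0.16494012, -0.16493078,  0.68760564]), 'wrist_force': array([-0.50888293,  0.66916075,  1.01955798]), 'wrist_torque': array([-0.05755539,  0.02346733, -0.01560164]), 'opening': 0.09101957924789528}
```

```bash
python3 - <<'E'
import cv2
a=cv2.imread('pics/scene0.png'); t=cv2.imread('pics/top0.png')
cv2.imwrite('pics/top0c.png',cv2.resize(t[110:330,200:470],None,fx=2.7,fy=2.7,interpolation=cv2.INTER_CUBIC))
E
```

```text
(no output)
```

View pics/scene0.png

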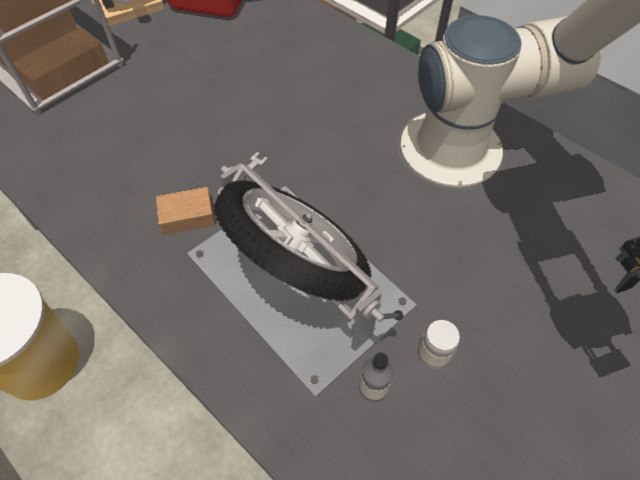

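View pics/top0c.png

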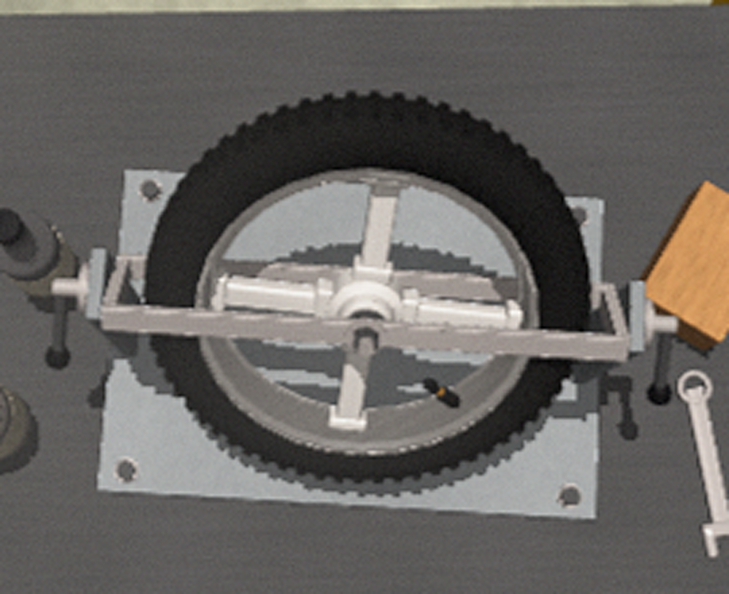

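```bash
python3 - <<'E'
from h import *
c=cam('top')
def ray(u,v,z):
    d=rot(c)@np.array([(u-c['cx'])/c['fx'],(v-c['cy'])/c['fy'],1]);o=np.array(c['origin']);return o+d*(z-o[2])/d[2]
f=lambda p:(p[0]/2.7+200-.3,p[1]/2.7+110-.3)
C=[ray(*f(p),.01) for p in [(125,168),(603,200),(596,518),(98,490)]]
print(np.round(C,4)); ctr=np.mean(C,0); print(ctr)
l=(C[0]+C[3]-C[1]-C[2])/2; fw=(C[0]+C[1]-C[2]-C[3])/2
print(np.linalg.norm(l),np.linalg.norm(fw),np.arctan2(-l[0],l[1]),np.arctan2(fw[1],fw[0]))
psi=np.arctan2(-l[0],l[1])
# depth points
for n,p in dict(barL=(125,318),barR=(610,346),sptop=(380,210),spR=(470,312),spL=(270,295),spB=(350,400),valvetip=(430,385),valveneck=(441,393),valvecap=(455,401),nut=(365,340)).items():
    u,v=f(p);P=pt(c,u,v,0)
    Rz=R.from_euler('z',psi).as_matrix(); s=np.sqrt(.5)
    Rc=Rz@np.array([[s,0,s],[0,1,0],[-s,0,s]])
    q=Rc.T@(P-np.array([ctr[0],ctr[1],.18])); print(n,np.round(P,4),np.round(q,4),'ang to +y',np.degrees(np.arctan2(q[1],q[2])))
E
```

```text
[[ 0.7394  0.1961  0.01  ]
 [ 0.6996 -0.2517  0.01  ]
 [ 0.4041 -0.2266  0.01  ]
 [ 0.4409  0.2199  0.01  ]]
[ 0.57100715 -0.01556164  0.01      ]
0.4488294645673409 0.2979710201711043 -0.08552341031659143 -0.0821279868335708
barL [0.5598 0.1659 0.2101] [-0.0401  0.1798  0.0024] ang to +y 89.22910538596525
barR [ 0.5305 -0.1962  0.2085] [-0.0378 -0.1835  0.0026] ang to +y -89.20010733924774
sptop [ 0.6276 -0.0239  0.2505] [-0.0094 -0.0035  0.0902] ang to +y -2.2053045113162297
spR [ 0.5627 -0.0952  0.1874] [-0.0062 -0.08    0.0042] ang to +y -87.01845065975218
spL [0.5791 0.0583 0.1893] [-0.0054  0.0743  0.0078] ang to +y 84.00345826004529
spB [ 0.504  -0.0034  0.1225] [-0.0073  0.0064 -0.0886] ang to +y 175.86176573959918
valvetip [ 0.5116 -0.0663  0.1483] [-0.0163 -0.0557 -0.0612] ang to +y -137.72220242996625
valveneck [ 0.5064 -0.0763  0.1361] [-0.0108 -0.066  -0.0729] ang to +y -137.8335096205654
valvecap [ 0.5008 -0.0887  0.1253] [-0.0064 -0.0789 -0.0837] ang to +y -136.70125436017207
nut [ 0.5372 -0.0116  0.2218] [-0.0536  0.001   0.0055] ang to +y 10.366598984058044
```

```bash
cat >> h.py <<'E'
psi=-0.084; O=np.array([.571,-.0156,.18]); s_=np.sqrt(.5)
Rc=R.from_euler('z',psi).as_matrix()@np.array([[s_,0,s_],[0,1,0],[-s_,0,s_]])
def cloud(c):
    z=c['range_z']; v,u=np.nonzero(z>0); d=z[v,u]
    P=np.stack([(u-c['cx'])/c['fx']*d,(v-c['cy'])/c['fy']*d,d],1)@rot(c).T+np.array(c['origin'])
    return (P-O)@Rc,u,v
def wheel(c,pr=True):
    q,u,v=cloud(c); r=np.hypot(q[:,1],q[:,2]); a=np.degrees(np.arctan2(q[:,1],q[:,2]))
    m=(r>46)&(r<104) if False else (r>.046)&(r<.104)&(abs(q[:,0]+.008)<.006)&(abs(q[:,2])>-1)
    a4=np.radians(a[m]*4); th=np.degrees(np.angle(np.mean(np.exp(1j*a4))))/4
    out=[]
    for k in range(4):
        d=(a-th-90*k+180)%360-180; mm=m&(abs(d)<14)
        if mm.sum()>10:
            # perpendicular offsets
            t=np.radians(th+90*k); n=np.array([np.cos(t),-np.sin(t)]); off=q[mm][:,1:]@n; rad=q[mm][:,1:]@np.array([np.sin(t),np.cos(t)])
            # centreline fit: bin by radius, mid of extremes
            out.append((round(th+90*k,2),int(mm.sum()),np.round(np.polyfit(rad,off,1)*[57.3,1000],1),np.round(np.ptp(off)*1000,1)))
    return th,m.sum(),out
def valve(c):
    # black/brass stem pixels inside the rim, front of the wheel mid plane
    q,u,v=cloud(c); r=np.hypot(q[:,1],q[:,2]); f=c['frame'][v,u].astype(int)
    m=(r>.074)&(r<.112)&(q[:,0]<0.002)&(q[:,0]>-.026)&((f.max(1)<70)|((f[:,0]-f[:,2])>60))
    a=np.degrees(np.arctan2(q[m,1],q[m,2])); return m.sum(), np.median(a) if m.sum() else None, np.std(a) if m.sum() else None
E
python3 - <<'E'
from h import *
for n in ['top','scene']:
    c=cam(n); print(n,wheel(c),valve(c))
    q,u,v=cloud(c)
    m=(abs(q[:,0]+.04)<.003)&(abs(q[:,1])<.19)&(abs(q[:,1])>.03)&(abs(q[:,2])<.014); print('bar',m.sum(),q[m].mean(0),np.percentile(q[m,2],[3,97]))
    r=np.hypot(q[:,1],q[:,2]);m=(abs(q[:,0]+.026)<.004)&(r>.112)&(r<.16)
    import scipy.optimize as so
    # wheel axis plane: yaw check
    A=np.c_[np.ones(m.sum()),q[m][:,1:]];print('plane',np.linalg.lstsq(A,q[m][:,0],rcond=None)[0])
S=manip.get_state(); M=R.from_quat(S['eef_rot']).as_matrix(); print(M.round(3))
c=cam('scene')
for l in ['sealer_can','oil_bottle']: 
    d=spotter.find_in(l,'scene')[0]; b=d['box']; print(l,d['p'],pt(c,b[0],b[1]))
E
```

```text
top (np.float64(-3.1942087685700526), np.int64(898), [(np.float64(-3.19), 259, array([-0.2,  1.3]), np.float64(19.9)), (np.float64(86.81), 248, array([ 0. , -2.8]), np.float64(21.2)), (np.float64(176.81), 194, array([-0.4, -1.4]), np.float64(20.1)), (np.float64(266.81), 172, array([1.4, 2.9]), np.float64(16.5))]) (np.int64(50), np.float64(-137.4642095030364), np.float64(1.584539321675321))
bar 1340 [-0.03953521  0.00045906  0.00152358] [-0.00857199  0.01106778]
plane [-2.48926720e-02 -4.28868717e-04  5.53499024e-05]
scene (np.float64(-3.6224696493309456), np.int64(375), [(np.float64(-3.62), 94, array([-2.1,  2.1]), np.float64(19.3)), (np.float64(86.38), 122, array([ 2.2, -7.4]), np.float64(23.0)), (np.float64(176.38), 24, array([ 4.3, -6.5]), np.float64(18.9)), (np.float64(266.38), 133, array([-0.4,  5.9]), np.float64(21.8))]) (np.int64(0), None, None)
bar 658 [-0.03882277  0.01674588  0.00289694] [-0.00833325  0.01255335]
plane [-2.42931176e-02  4.41877472e-04 -3.24285415e-05]
[[ 0.891  0.     0.454]
 [-0.454  0.     0.891]
 [ 0.    -1.     0.   ]]Traceback (most recent call last):
  File "<stdin>", line 13, in <module>
IndexError: list index out of range
```

```bash
cat >> h.py <<'E'
O=O+Rc@np.array([0,.0013,.002])
def pose(phi,r,x):
    p=np.radians(phi); P=O+Rc@np.array([x,r*np.sin(p),r*np.cos(p)])
    xt=Rc@np.array([0,np.sin(p),np.cos(p)]); yt=Rc[:,0]; zt=np.cross(xt,yt)
    return P,np.stack([xt,yt,zt],1)
def cur():
    S=manip.get_state(); return np.array(S['eef_pos']),R.from_quat(S['eef_rot']).as_matrix()
def tocr(P,M):
    q=Rc.T@(P-O); x=Rc.T@M[:,0]; return dict(phi=np.degrees(np.arctan2(q[1],q[2])).round(2),r=np.hypot(q[1],q[2]).round(4),x=q[0].round(4),roll=np.degrees(np.arctan2(x[1],x[2])).round(2),ydev=np.degrees(np.arccos(min(1,M[:,1]@Rc[:,0]))).round(2))
def rows(wps,g=1,start=None):
    """wps: list of (P,M,n rows)"""
    P,M=start or cur(); k=0; out=[]
    for P2,M2,n in wps:
        w=R.from_matrix(M2@M.T).as_rotvec(); d=(P2-P)
        for i in range(n): out.append([*(np.degrees(w)/6/n).round(3),*(d/.04/n).round(3),g])
        P,M=P2,M2
    for i in range(0,len(out),5): print('[',',\n'.join(str([float(x) for x in r]) for r in out[i:i+5]),']')
    a=np.array(out)[:,:6]; print('max',abs(a).max())
def info():
    S=manip.get_state(); print('t',round(S['time'],2),tocr(*cur()),'F',np.round(S['wrist_force'],1),'op',round(S['opening'],4)); print(np.round(S['joint_positions'],2),np.round(S['eef_pos'],3))
E
python3 - <<'E'
from h import *
P,M=cur(); info()
T,MT=pose(-40,.058,-.12); print(T)
mid=np.array([.33,.28,.36])
from scipy.spatial.transform import Slerp
sl=Slerp([0,1],R.from_matrix([M,MT]))
rows([(mid,sl(.5).as_matrix(),10),(T,MT,15)])
E
```

```text
t 1.3 {'phi': np.float64(111.48), 'r': np.float64(0.5859), 'x': np.float64(-0.2605), 'roll': np.float64(-29.95), 'ydev': np.float64(45.0)} F [-1.  -0.3 -0. ] op 0.0909
[ 1.    0.49  1.35 -0.    1.3  -0.1 ] [0.283 0.557 0.214]
[ 0.51614308 -0.04709015  0.29768419]
[ [0.027, -0.375, -0.141, 0.116, -0.692, 0.365, 1.0],
[0.027, -0.375, -0.141, 0.116, -0.692, 0.365, 1.0],
[0.027, -0.375, -0.141, 0.116, -0.692, 0.365, 1.0],
[0.027, -0.375, -0.141, 0.116, -0.692, 0.365, 1.0],
[0.027, -0.375, -0.141, 0.116, -0.692, 0.365, 1.0] ]
[ [0.027, -0.375, -0.141, 0.116, -0.692, 0.365, 1.0],
[0.027, -0.375, -0.141, 0.116, -0.692, 0.365, 1.0],
[0.027, -0.375, -0.141, 0.116, -0.692, 0.365, 1.0],
[0.027, -0.375, -0.141, 0.116, -0.692, 0.365, 1.0],
[0.027, -0.375, -0.141, 0.116, -0.692, 0.365, 1.0] ]
[ [0.018, -0.25, -0.094, 0.31, -0.545, -0.104, 1.0],
[0.018, -0.25, -0.094, 0.31, -0.545, -0.104, 1.0],
[0.018, -0.25, -0.094, 0.31, -0.545, -0.104, 1.0],
[0.018, -0.25, -0.094, 0.31, -0.545, -0.104, 1.0],
[0.018, -0.25, -0.094, 0.31, -0.545, -0.104, 1.0] ]
[ [0.018, -0.25, -0.094, 0.31, -0.545, -0.104, 1.0],
[0.018, -0.25, -0.094, 0.31, -0.545, -0.104, 1.0],
[0.018, -0.25, -0.094, 0.31, -0.545, -0.104, 1.0],
[0.018, -0.25, -0.094, 0.31, -0.545, -0.104, 1.0],
[0.018, -0.25, -0.094, 0.31, -0.545, -0.104, 1.0] ]
[ [0.018, -0.25, -0.094, 0.31, -0.545, -0.104, 1.0],
[0.018, -0.25, -0.094, 0.31, -0.545, -0.104, 1.0],
[0.018, -0.25, -0.094, 0.31, -0.545, -0.104, 1.0],
[0.018, -0.25, -0.094, 0.31, -0.545, -0.104, 1.0],
[0.018, -0.25, -0.094, 0.31, -0.545, -0.104, 1.0] ]
max 0.692
```

Call:
drive_tool(motion=[[0.03, -0.38, -0.14, 0.12, -0.69, 0.37, 1], [0.03, -0.38, -0.14, 0.12, -0.69, 0.37, 1], [0.03, -0.38, -0.14, 0.12, -0.69, 0.37, 1], [0.03, -0.38, -0.14, 0.12, -0.69, 0.37, 1], [0.03, -0.38, -0.14, 0.12, -0.69, 0.37, 1]], squeeze=5)

```text
time: 1.72
eef_pos: [0.3076, 0.4177, 0.2886]
eef_rot: [-0.656, 0.122, -0.257, 0.7]
wrist_force: [0.8, 0.7, 0.8]
opening: 0.0609
```

Call:
drive_tool(motion=[[0.03, -0.38, -0.14, 0.12, -0.69, 0.37, 1], [0.03, -0.38, -0.14, 0.12, -0.69, 0.37, 1], [0.03, -0.38, -0.14, 0.12, -0.69, 0.37, 1], [0.03, -0.38, -0.14, 0.12, -0.69, 0.37, 1], [0.03, -0.38, -0.14, 0.12, -0.69, 0.37, 1]])

```text
time: 2.13
eef_pos: [0.3314, 0.2797, 0.3627]
eef_rot: [-0.616, 0.077, -0.345, 0.703]
wrist_force: [-0.3, -0.6, -0.0]
opening: 0.0273
```

Call:
drive_tool(motion=[[0.02, -0.25, -0.09, 0.31, -0.55, -0.1, 1], [0.02, -0.25, -0.09, 0.31, -0.55, -0.1, 1], [0.02, -0.25, -0.09, 0.31, -0.55, -0.1, 1], [0.02, -0.25, -0.09, 0.31, -0.55, -0.1, 1], [0.02, -0.25, -0.09, 0.31, -0.55, -0.1, 1]])

```text
time: 2.55
eef_pos: [0.3937, 0.1699, 0.3421]
eef_rot: [-0.587, 0.048, -0.401, 0.702]
wrist_force: [-0.1, 1.3, -0.8]
opening: 0.0003
```

```bash
python3 - <<'E'
from h import *
info()
T,MT=pose(-40,.058,-.12)
rows([(T,MT,10)])
E
```

```text
t 2.55 {'phi': np.float64(97.87), 'r': np.float64(0.1703), 'x': np.float64(-0.2505), 'roll': np.float64(-35.07), 'ydev': np.float64(14.71)} F [-0.1  1.3 -0.8] op 0.0003
[ 0.46 -0.13  1.93 -0.31  0.88 -0.3 ] [0.394 0.17  0.342]
[ [0.016, -0.243, -0.098, 0.306, -0.543, -0.111, 1.0],
[0.016, -0.243, -0.098, 0.306, -0.543, -0.111, 1.0],
[0.016, -0.243, -0.098, 0.306, -0.543, -0.111, 1.0],
[0.016, -0.243, -0.098, 0.306, -0.543, -0.111, 1.0],
[0.016, -0.243, -0.098, 0.306, -0.543, -0.111, 1.0] ]
[ [0.016, -0.243, -0.098, 0.306, -0.543, -0.111, 1.0],
[0.016, -0.243, -0.098, 0.306, -0.543, -0.111, 1.0],
[0.016, -0.243, -0.098, 0.306, -0.543, -0.111, 1.0],
[0.016, -0.243, -0.098, 0.306, -0.543, -0.111, 1.0],
[0.016, -0.243, -0.098, 0.306, -0.543, -0.111, 1.0] ]
max 0.543
```

Call:
drive_tool(motion=[[0.02, -0.24, -0.1, 0.31, -0.54, -0.11, 1], [0.02, -0.24, -0.1, 0.31, -0.54, -0.11, 1], [0.02, -0.24, -0.1, 0.31, -0.54, -0.11, 1], [0.02, -0.24, -0.1, 0.31, -0.54, -0.11, 1], [0.02, -0.24, -0.1, 0.31, -0.54, -0.11, 1]])

```text
time: 2.97
eef_pos: [0.4559, 0.0617, 0.3202]
eef_rot: [-0.555, 0.021, -0.455, 0.696]
wrist_force: [0.6, 1.9, 0.2]
opening: 0.0005
```

Call:
drive_tool(motion=[[0.02, -0.24, -0.1, 0.31, -0.54, -0.11, 1], [0.02, -0.24, -0.1, 0.31, -0.54, -0.11, 1], [0.02, -0.24, -0.1, 0.31, -0.54, -0.11, 1], [0.02, -0.24, -0.1, 0.31, -0.54, -0.11, 1], [0.02, -0.24, -0.1, 0.31, -0.54, -0.11, 1]])

```text
time: 3.38
eef_pos: [0.5124, -0.0356, 0.2997]
eef_rot: [-0.524, -0.003, -0.501, 0.688]
wrist_force: [-0.1, 0.8, -0.1]
opening: 0.0004
```

```bash
python3 - <<'E'
from h import *
info()
c=cam('top','top1'); print(wheel(c)); w=cam('wrist','wrist1')
T,MT=pose(-40,.058,-.05);T2,_=pose(-40,.058,.008)
rows([(T,MT,5),(T2,MT,5)])
f=c['frame'][110:330,200:470,::-1]; cv2.imwrite('pics/top1c.png',cv2.resize(f,None,fx=2.7,fy=2.7))
E
```

```text
t 3.38 {'phi': np.float64(-31.55), 'r': np.float64(0.0499), 'x': np.float64(-0.1248), 'roll': np.float64(-40.01), 'ydev': np.float64(1.0)} F [-0.1  0.8 -0.1] op 0.0004
[-0.29 -0.01  2.13  0.51  0.3  -1.51] [ 0.512 -0.036  0.3  ]
(np.float64(-2.95394780503884), np.int64(714), [(np.float64(-2.95), 263, array([-0.3, -0.3]), np.float64(20.5)), (np.float64(87.05), 254, array([ 0.1, -1.5]), np.float64(23.0)), (np.float64(267.05), 183, array([0.6, 2. ]), np.float64(16.4))])
[ [-0.011, -0.033, -0.008, 0.264, -0.078, -0.255, 1.0],
[-0.011, -0.033, -0.008, 0.264, -0.078, -0.255, 1.0],
[-0.011, -0.033, -0.008, 0.264, -0.078, -0.255, 1.0],
[-0.011, -0.033, -0.008, 0.264, -0.078, -0.255, 1.0],
[-0.011, -0.033, -0.008, 0.264, -0.078, -0.255, 1.0] ]
[ [0.0, 0.0, 0.0, 0.204, -0.017, -0.205, 1.0],
[0.0, 0.0, 0.0, 0.204, -0.017, -0.205, 1.0],
[0.0, 0.0, 0.0, 0.204, -0.017, -0.205, 1.0],
[0.0, 0.0, 0.0, 0.204, -0.017, -0.205, 1.0],
[0.0, 0.0, 0.0, 0.204, -0.017, -0.205, 1.0] ]
max 0.264
```

View pics/top1c.png

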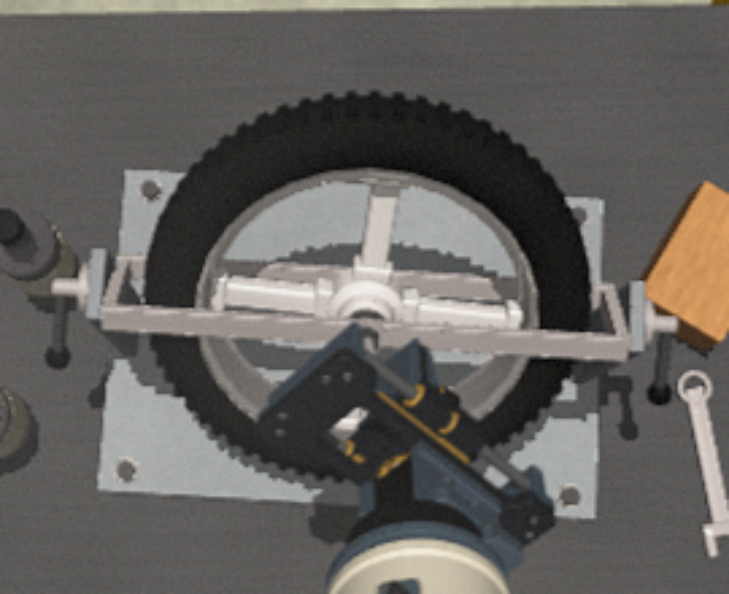

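View pics/wrist1.png

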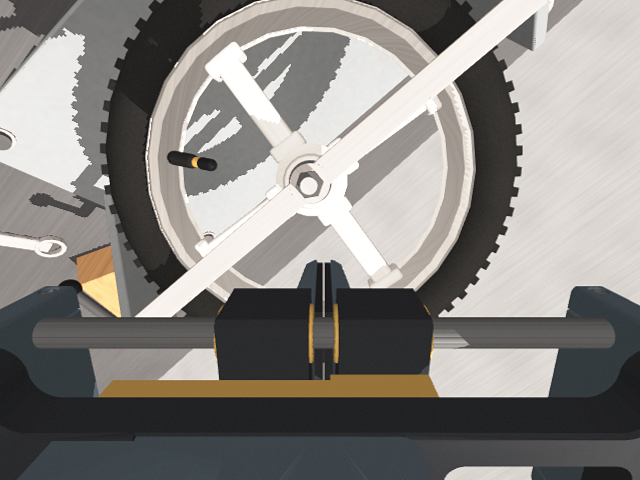

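Call:
drive_tool(motion=[[-0.01, -0.03, -0.01, 0.264, -0.078, -0.255, 1], [-0.01, -0.03, -0.01, 0.264, -0.078, -0.255, 1], [-0.01, -0.03, -0.01, 0.264, -0.078, -0.255, 1], [-0.01, -0.03, -0.01, 0.264, -0.078, -0.255, 1], [-0.01, -0.04, 0, 0.264, -0.078, -0.255, 1]])

```text
time: 3.9
eef_pos: [0.5633, -0.0479, 0.2504]
eef_rot: [-0.522, -0.009, -0.506, 0.687]
wrist_force: [0.7, 0.7, 0.3]
opening: 0.0004
```

```bash
python3 - <<'E'
from h import *
info()
T2,MT=pose(-40,.058,.008)
rows([(T2,MT,5)])
E
```

```text
t 3.9 {'phi': np.float64(-37.6), 'r': np.float64(0.0559), 'x': np.float64(-0.0533), 'roll': np.float64(-39.96), 'ydev': np.float64(0.22)} F [0.7 0.7 0.3] op 0.0004
[-0.28  0.17  2.13  1.13  0.16 -2.13] [ 0.563 -0.048  0.25 ]
[ [-0.004, -0.003, -0.006, 0.215, -0.034, -0.216, 1.0],
[-0.004, -0.003, -0.006, 0.215, -0.034, -0.216, 1.0],
[-0.004, -0.003, -0.006, 0.215, -0.034, -0.216, 1.0],
[-0.004, -0.003, -0.006, 0.215, -0.034, -0.216, 1.0],
[-0.004, -0.003, -0.006, 0.215, -0.034, -0.216, 1.0] ]
max 0.216
```

```bash
cat >> h.py <<'E'
def poset(phi,r,x,tilt=18,roll=None):
    P,_=pose(phi,r,x); _,M=pose(phi if roll is None else roll,r,x)
    return P,R.from_rotvec(Rc[:,1]*np.radians(tilt)).as_matrix()@M
E
python3 - <<'E'
from h import *
P,M=poset(-40,.057,-.053)
rows([(P,M,5)])
E
```

```text
[ [0.046, 0.595, -0.005, -0.002, -0.013, -0.003, 1.0],
[0.046, 0.595, -0.005, -0.002, -0.013, -0.003, 1.0],
[0.046, 0.595, -0.005, -0.002, -0.013, -0.003, 1.0],
[0.046, 0.595, -0.005, -0.002, -0.013, -0.003, 1.0],
[0.046, 0.595, -0.005, -0.002, -0.013, -0.003, 1.0] ]
max 0.595
```

Call:
drive_tool(motion=[[0.05, 0.595, 0, 0, -0.013, 0, 1], [0.05, 0.595, 0, 0, -0.013, 0, 1], [0.05, 0.595, 0, 0, -0.013, 0, 1], [0.05, 0.595, 0, 0, -0.013, 0, 1], [0.05, 0.595, 0, 0, -0.013, 0, 1]])

```text
time: 4.32
eef_pos: [0.5658, -0.0403, 0.2524]
eef_rot: [-0.554, 0.058, -0.449, 0.698]
wrist_force: [-0.2, 1.7, -0.6]
opening: 0.0005
```

```bash
python3 - <<'E'
from h import *
info()
P,M=poset(-42,.057,.006); print(tocr(P,M))
rows([(P,M,5)])
E
```

```text
t 4.32 {'phi': np.float64(-29.23), 'r': np.float64(0.0539), 'x': np.float64(-0.0534), 'roll': np.float64(-40.45), 'ydev': np.float64(10.93)} F [-0.2  1.7 -0.6] op 0.0005
[-0.25  0.17  1.96  0.29  0.45 -1.28] [ 0.566 -0.04   0.252]
{'phi': np.float64(-42.0), 'r': np.float64(0.057), 'x': np.float64(0.006), 'roll': np.float64(-43.43), 'ydev': np.float64(18.0)}
[ [0.008, 0.241, -0.091, 0.188, -0.075, -0.226, 1.0],
[0.008, 0.241, -0.091, 0.188, -0.075, -0.226, 1.0],
[0.008, 0.241, -0.091, 0.188, -0.075, -0.226, 1.0],
[0.008, 0.241, -0.091, 0.188, -0.075, -0.226, 1.0],
[0.008, 0.241, -0.091, 0.188, -0.075, -0.226, 1.0] ]
max 0.241
```

Call:
drive_tool(motion=[[0.01, 0.24, -0.09, 0.188, -0.075, -0.226, 1], [0.01, 0.24, -0.09, 0.188, -0.075, -0.226, 1], [0.01, 0.24, -0.09, 0.188, -0.075, -0.226, 1], [0.01, 0.24, -0.09, 0.188, -0.075, -0.226, 1], [0.01, 0.24, -0.09, 0.188, -0.075, -0.226, 1]])

```text
time: 4.73
eef_pos: [0.6049, -0.0549, 0.2074]
eef_rot: [-0.577, 0.115, -0.43, 0.685]
wrist_force: [-0.1, -0.3, 0.4]
opening: 0.0003
```

```bash
python3 - <<'E'
from h import *
info()
w=cam('wrist','wrist2'); print(wheel(w)[0],valve(w))
W=[]
for ph in np.arange(-40,-19,2): W.append((*poset(ph,.057,.006),1))
rows(W[:10])
E
```

```text
t 4.73 {'phi': np.float64(-40.74), 'r': np.float64(0.0576), 'x': np.float64(0.0068), 'roll': np.float64(-43.39), 'ydev': np.float64(17.79)} F [-0.1 -0.3  0.4] op 0.0003
[-0.23  0.31  1.83  0.13  0.54 -1.08] [ 0.605 -0.055  0.207]
-3.554543969922261 (np.int64(772), np.float64(-137.55849378791228), np.float64(1.6545175064823046))
[ [-0.166, 0.032, 0.292, -0.048, 0.039, 0.041, 1.0],
[-0.151, 0.013, 0.297, 0.025, 0.037, 0.022, 1.0],
[-0.151, 0.013, 0.297, 0.024, 0.038, 0.021, 1.0],
[-0.151, 0.013, 0.297, 0.024, 0.039, 0.02, 1.0],
[-0.151, 0.013, 0.297, 0.023, 0.04, 0.019, 1.0] ]
[ [-0.151, 0.013, 0.297, 0.022, 0.041, 0.018, 1.0],
[-0.151, 0.013, 0.297, 0.021, 0.042, 0.017, 1.0],
[-0.151, 0.013, 0.297, 0.02, 0.043, 0.016, 1.0],
[-0.151, 0.013, 0.297, 0.019, 0.044, 0.015, 1.0],
[-0.151, 0.013, 0.297, 0.018, 0.044, 0.014, 1.0] ]
max 0.297
```

View pics/wrist2.png

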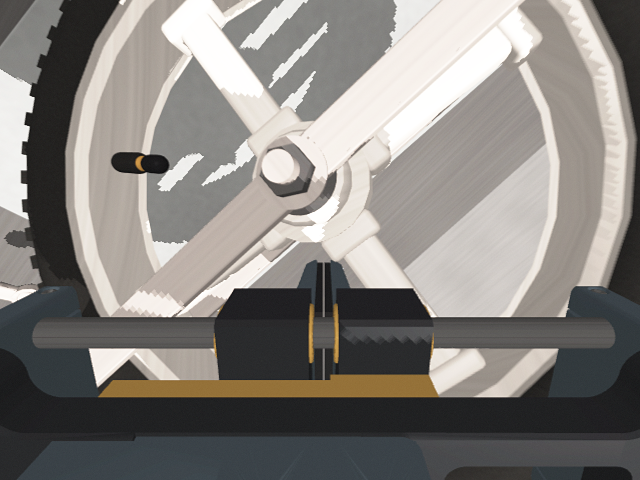

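Call:
drive_tool(motion=[[-0.16, 0.02, 0.3, 0.01, 0.038, 0.02, 1], [-0.15, 0.01, 0.3, 0.01, 0.038, 0.02, 1], [-0.15, 0.01, 0.3, 0.02, 0.038, 0.02, 1], [-0.15, 0.01, 0.3, 0.02, 0.038, 0.02, 1], [-0.15, 0.01, 0.3, 0.02, 0.04, 0.02, 1]])

```text
time: 5.2
eef_pos: [0.6074, -0.0473, 0.2117]
eef_rot: [-0.613, 0.053, -0.377, 0.693]
wrist_force: [0.3, -5.5, -2.9]
opening: 0.0004
```

Call:
drive_tool(motion=[[-0.15, 0.01, 0.3, 0.022, 0.041, 0.018, 1], [-0.15, 0.01, 0.3, 0.021, 0.042, 0.017, 1], [-0.15, 0.01, 0.3, 0.02, 0.043, 0.016, 1], [-0.15, 0.01, 0.3, 0.019, 0.044, 0.015, 1], [-0.15, 0.01, 0.3, 0.018, 0.044, 0.014, 1]])

```text
time: 5.62
eef_pos: [0.6114, -0.0388, 0.2149]
eef_rot: [-0.643, -0.008, -0.322, 0.695]
wrist_force: [-1.0, -4.9, -2.3]
opening: 0.0007
```

```bash
python3 - <<'E'
from h import *
info()
w=cam('wrist','wrist3'); print(wheel(w)[0],valve(w))
ph=tocr(*cur())['phi']
W=[]
for i in range(15):
    ph+=2.2; W.append((*poset(ph,.057,.006),1))
rows(W)
E
```

```text
t 5.62 {'phi': np.float64(-21.8), 'r': np.float64(0.0566), 'x': np.float64(0.0051), 'roll': np.float64(-22.65), 'ydev': np.float64(17.72)} F [-1.  -4.9 -2.3] op 0.0007
[-0.19  0.3   1.81  0.1   0.56 -1.38] [ 0.611 -0.039  0.215]
9.698341708656825 (np.int64(875), np.float64(-125.74763670465377), np.float64(1.6553341002631703))
[ [-0.215, 0.066, 0.309, 0.038, 0.045, 0.004, 1.0],
[-0.166, 0.014, 0.327, 0.016, 0.051, 0.012, 1.0],
[-0.166, 0.014, 0.327, 0.015, 0.052, 0.011, 1.0],
[-0.166, 0.014, 0.327, 0.014, 0.052, 0.009, 1.0],
[-0.166, 0.014, 0.327, 0.012, 0.053, 0.008, 1.0] ]
[ [-0.166, 0.014, 0.327, 0.011, 0.053, 0.006, 1.0],
[-0.166, 0.014, 0.327, 0.009, 0.054, 0.005, 1.0],
[-0.166, 0.014, 0.327, 0.008, 0.054, 0.003, 1.0],
[-0.166, 0.014, 0.327, 0.006, 0.054, 0.002, 1.0],
[-0.166, 0.014, 0.327, 0.005, 0.054, 0.0, 1.0] ]
[ [-0.166, 0.014, 0.327, 0.003, 0.055, -0.001, 1.0],
[-0.166, 0.014, 0.327, 0.002, 0.055, -0.003, 1.0],
[-0.166, 0.014, 0.327, 0.001, 0.055, -0.004, 1.0],
[-0.166, 0.014, 0.327, -0.001, 0.054, -0.006, 1.0],
[-0.166, 0.014, 0.327, -0.002, 0.054, -0.007, 1.0] ]
max 0.327
```

View pics/wrist3.png

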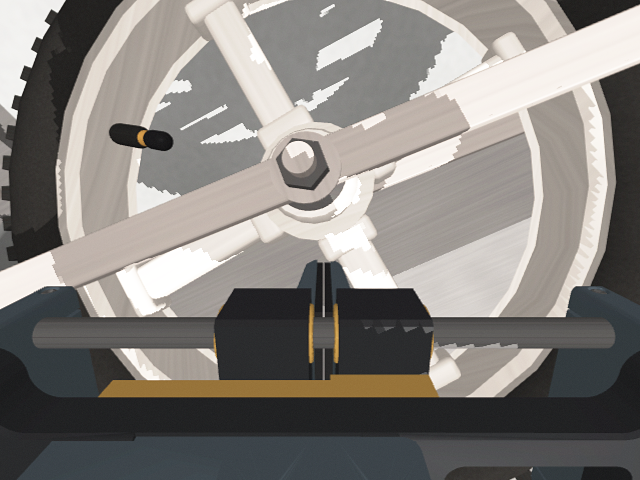

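Call:
drive_tool(motion=[[-0.19, 0.04, 0.32, 0.02, 0.048, 0.01, 1], [-0.166, 0.014, 0.327, 0.016, 0.051, 0.012, 1], [-0.166, 0.014, 0.327, 0.015, 0.052, 0.011, 1], [-0.166, 0.014, 0.327, 0.014, 0.052, 0.009, 1], [-0.166, 0.014, 0.327, 0.012, 0.053, 0.008, 1]])

```text
time: 6.08
eef_pos: [0.6147, -0.0286, 0.2169]
eef_rot: [-0.672, -0.073, -0.257, 0.691]
wrist_force: [0.7, -5.3, -1.9]
opening: 0.001
```

Call:
drive_tool(motion=[[-0.166, 0.014, 0.327, 0.011, 0.053, 0.006, 1], [-0.166, 0.014, 0.327, 0.009, 0.054, 0.005, 1], [-0.166, 0.014, 0.327, 0.008, 0.054, 0.003, 1], [-0.166, 0.014, 0.327, 0.006, 0.054, 0.002, 1], [-0.166, 0.014, 0.327, 0.005, 0.054, 0, 1]])

```text
time: 6.5
eef_pos: [0.6165, -0.0179, 0.2177]
eef_rot: [0.693, 0.139, 0.192, -0.681]
wrist_force: [1.7, -5.2, -1.3]
opening: 0.0004
```

Call:
drive_tool(motion=[[-0.166, 0.014, 0.327, 0.003, 0.055, -0.001, 1], [-0.166, 0.014, 0.327, 0.002, 0.055, -0.003, 1], [-0.166, 0.014, 0.327, 0.001, 0.055, -0.004, 1], [-0.166, 0.014, 0.327, -0.001, 0.054, -0.006, 1], [-0.166, 0.014, 0.327, -0.002, 0.054, -0.007, 1]])

```text
time: 6.92
eef_pos: [0.6168, -0.007, 0.2171]
eef_rot: [0.708, 0.204, 0.124, -0.664]
wrist_force: [1.2, -5.9, -0.2]
opening: 0.0007
```

```bash
python3 - <<'E'
from h import *
info()
w=cam('wrist','wrist4'); print(wheel(w)[0],valve(w))
ph=tocr(*cur())['phi']
W=[]
for i in range(15):
    ph+=2.2; W.append((*poset(ph,.057,.006),1))
rows(W)
E
```

```text
t 6.92 {'phi': np.float64(11.25), 'r': np.float64(0.0571), 'x': np.float64(0.0056), 'roll': np.float64(11.95), 'ydev': np.float64(17.95)} F [ 1.2 -5.9 -0.2] op 0.0007
[-0.12  0.31  1.79  0.04  0.57 -1.83] [ 0.617 -0.007  0.217]
37.391915191907295 (np.int64(0), None, None)
[ [-0.202, 0.023, 0.316, 0.004, 0.053, -0.017, 1.0],
[-0.166, 0.014, 0.327, -0.005, 0.054, -0.01, 1.0],
[-0.166, 0.014, 0.327, -0.007, 0.053, -0.011, 1.0],
[-0.166, 0.014, 0.327, -0.008, 0.053, -0.013, 1.0],
[-0.166, 0.014, 0.327, -0.01, 0.052, -0.014, 1.0] ]
[ [-0.166, 0.014, 0.327, -0.011, 0.051, -0.016, 1.0],
[-0.166, 0.014, 0.327, -0.013, 0.05, -0.017, 1.0],
[-0.166, 0.014, 0.327, -0.014, 0.05, -0.018, 1.0],
[-0.166, 0.014, 0.327, -0.015, 0.049, -0.02, 1.0],
[-0.166, 0.014, 0.327, -0.017, 0.048, -0.021, 1.0] ]
[ [-0.166, 0.014, 0.327, -0.018, 0.047, -0.022, 1.0],
[-0.166, 0.014, 0.327, -0.019, 0.046, -0.023, 1.0],
[-0.166, 0.014, 0.327, -0.021, 0.044, -0.024, 1.0],
[-0.166, 0.014, 0.327, -0.022, 0.043, -0.026, 1.0],
[-0.166, 0.014, 0.327, -0.023, 0.042, -0.027, 1.0] ]
max 0.327
```

Call:
drive_tool(motion=[[-0.18, 0.02, 0.32, 0, 0.053, -0.012, 1], [-0.166, 0.014, 0.327, -0.005, 0.054, -0.01, 1], [-0.166, 0.014, 0.327, -0.007, 0.053, -0.011, 1], [-0.166, 0.014, 0.327, -0.008, 0.053, -0.013, 1], [-0.166, 0.014, 0.327, -0.01, 0.052, -0.014, 1]])

```text
time: 7.38
eef_pos: [0.6157, 0.0036, 0.2147]
eef_rot: [0.718, 0.266, 0.056, -0.641]
wrist_force: [0.5, -5.8, 0.3]
opening: 0.0006
```

Call:
drive_tool(motion=[[-0.166, 0.014, 0.327, -0.011, 0.051, -0.016, 1], [-0.166, 0.014, 0.327, -0.013, 0.05, -0.017, 1], [-0.166, 0.014, 0.327, -0.014, 0.05, -0.018, 1], [-0.166, 0.014, 0.327, -0.015, 0.049, -0.02, 1], [-0.166, 0.014, 0.327, -0.017, 0.048, -0.021, 1]])

```text
time: 7.8
eef_pos: [0.6131, 0.0135, 0.2112]
eef_rot: [0.72, 0.326, -0.014, -0.613]
wrist_force: [2.2, -5.3, 2.4]
opening: 0.0006
```

Call:
drive_tool(motion=[[-0.166, 0.014, 0.327, -0.018, 0.047, -0.022, 1], [-0.166, 0.014, 0.327, -0.019, 0.046, -0.023, 1], [-0.166, 0.014, 0.327, -0.021, 0.044, -0.024, 1], [-0.166, 0.014, 0.327, -0.022, 0.043, -0.026, 1], [-0.166, 0.014, 0.327, -0.023, 0.042, -0.027, 1]])

```text
time: 8.22
eef_pos: [0.6092, 0.0225, 0.2065]
eef_rot: [0.715, 0.383, -0.082, -0.579]
wrist_force: [1.2, -4.1, 4.2]
opening: 0.0005
```

```bash
python3 - <<'E'
from h import *
info()
w=cam('wrist','wrist5'); t=cam('top');print(wheel(w)[0],valve(w),wheel(t)[0],valve(t))
P,M=cur(); q=tocr(P,M)
# back off 3mm tangentially then out along x_c to -.075, then across to phi=-47 
a=poset(q['phi']-5,.057,.006,roll=q['phi'])[0]
b=poset(q['phi']-8,.057,-.08,roll=q['phi'])[0]
rows([(a,M,1),(b,M,4)])
E
```

```text
t 8.22 {'phi': np.float64(43.94), 'r': np.float64(0.0575), 'x': np.float64(0.0059), 'roll': np.float64(45.8), 'ydev': np.float64(18.0)} F [ 1.2 -4.1  4.2] op 0.0005
[-0.05  0.31  1.82 -0.02  0.54 -2.3 ] [0.609 0.023 0.207]
-25.003303360065402 (np.int64(1800), np.float64(-70.34307867682674), np.float64(1.6542672121657453)) -24.954595560809633 (np.int64(71), np.float64(-67.78621083071144), np.float64(1.5126012324220346))
[ [0.0, 0.0, 0.0, 0.051, -0.101, 0.053, 1.0],
[0.0, 0.0, 0.0, -0.372, 0.017, 0.388, 1.0],
[0.0, 0.0, 0.0, -0.372, 0.017, 0.388, 1.0],
[0.0, 0.0, 0.0, -0.372, 0.017, 0.388, 1.0],
[0.0, 0.0, 0.0, -0.372, 0.017, 0.388, 1.0] ]
max 0.388
```

View pics/wrist5.png

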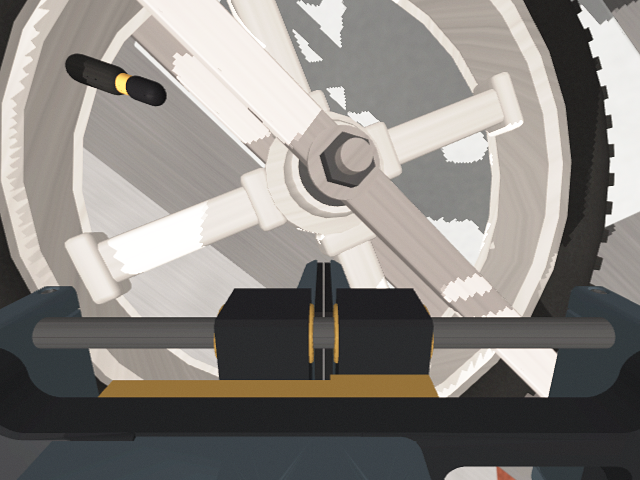

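```bash
python3 - <<'E'
from h import *
ph=tocr(*cur())['phi']
W=[]
for i in range(3):
    ph+=2.2; W.append((*poset(ph,.057,.006),1))
P,M=W[-1][:2]
a=poset(ph-6,.057,.006)[0]
b=poset(ph-8,.057,-.08)[0]
rows(W+[(a,M,2),(b,M,5)])
E
```

```text
[ [-0.199, 0.006, 0.348, -0.025, 0.036, -0.034, 1.0],
[-0.166, 0.014, 0.327, -0.025, 0.039, -0.029, 1.0],
[-0.166, 0.014, 0.327, -0.027, 0.038, -0.03, 1.0],
[0.0, 0.0, 0.0, 0.035, -0.053, 0.039, 1.0],
[0.0, 0.0, 0.0, 0.035, -0.053, 0.039, 1.0] ]
[ [0.0, 0.0, 0.0, -0.299, 0.018, 0.309, 1.0],
[0.0, 0.0, 0.0, -0.299, 0.018, 0.309, 1.0],
[0.0, 0.0, 0.0, -0.299, 0.018, 0.309, 1.0],
[0.0, 0.0, 0.0, -0.299, 0.018, 0.309, 1.0],
[0.0, 0.0, 0.0, -0.299, 0.018, 0.309, 1.0] ]
max 0.348
```

Call:
drive_tool(motion=[[-0.18, 0.01, 0.33, -0.025, 0.037, -0.03, 1], [-0.166, 0.014, 0.327, -0.025, 0.039, -0.029, 1], [-0.166, 0.014, 0.327, -0.027, 0.038, -0.03, 1], [0, 0, 0, 0.035, -0.053, 0.039, 1], [0, 0, 0, 0.035, -0.053, 0.039, 1]])

```text
time: 8.73
eef_pos: [0.608, 0.023, 0.2051]
eef_rot: [0.709, 0.414, -0.124, -0.557]
wrist_force: [-0.6, 0.3, 0.2]
opening: 0.0005
```

Call:
drive_tool(motion=[[0, 0, 0, -0.3, 0.02, 0.31, 1], [0, 0, 0, -0.3, 0.02, 0.31, 1], [0, 0, 0, -0.3, 0.02, 0.31, 1], [0, 0, 0, -0.3, 0.02, 0.31, 1], [0, 0, 0, -0.3, 0.02, 0.31, 1]])

```text
time: 9.15
eef_pos: [0.5475, 0.0268, 0.2676]
eef_rot: [0.709, 0.414, -0.124, -0.557]
wrist_force: [0.8, 0.4, 0.3]
opening: 0.0003
```

```bash
python3 - <<'E'
from h import *
info()
w=cam('wrist','wrist6'); t=cam('top');print(wheel(w)[0],valve(w),wheel(t)[0],valve(t))
T=poset(-52,.058,-.08)
rows([(*T,15)])
E
```

```text
t 9.15 {'phi': np.float64(43.59), 'r': np.float64(0.0565), 'x': np.float64(-0.081), 'roll': np.float64(52.24), 'ydev': np.float64(18.15)} F [0.8 0.4 0.3] op 0.0003
[-0.05  0.14  1.85 -0.02  0.68 -2.41] [0.548 0.027 0.268]
-18.24239653694317 (np.int64(711), np.float64(-64.24614899103702), np.float64(1.6880286283133525)) -18.491231816139738 (np.int64(77), np.float64(-62.12541067703559), np.float64(1.6041759518160106))
[ [0.517, -0.043, -1.018, -0.017, -0.14, -0.009, 1.0],
[0.517, -0.043, -1.018, -0.017, -0.14, -0.009, 1.0],
[0.517, -0.043, -1.018, -0.017, -0.14, -0.009, 1.0],
[0.517, -0.043, -1.018, -0.017, -0.14, -0.009, 1.0],
[0.517, -0.043, -1.018, -0.017, -0.14, -0.009, 1.0] ]
[ [0.517, -0.043, -1.018, -0.017, -0.14, -0.009, 1.0],
[0.517, -0.043, -1.018, -0.017, -0.14, -0.009, 1.0],
[0.517, -0.043, -1.018, -0.017, -0.14, -0.009, 1.0],
[0.517, -0.043, -1.018, -0.017, -0.14, -0.009, 1.0],
[0.517, -0.043, -1.018, -0.017, -0.14, -0.009, 1.0] ]
[ [0.517, -0.043, -1.018, -0.017, -0.14, -0.009, 1.0],
[0.517, -0.043, -1.018, -0.017, -0.14, -0.009, 1.0],
[0.517, -0.043, -1.018, -0.017, -0.14, -0.009, 1.0],
[0.517, -0.043, -1.018, -0.017, -0.14, -0.009, 1.0],
[0.517, -0.043, -1.018, -0.017, -0.14, -0.009, 1.0] ]
max 1.018
```

```bash
python3 - <<'E'
from h import *
P,M=poset(46,.058,.006,roll=50)
P0=P-M[:,1]*.08; print(tocr(P0,M))
W=[(P0,M,5),(P,M,5)]
rows(W)
E
```

```text
{'phi': np.float64(32.69), 'r': np.float64(0.0772), 'x': np.float64(-0.0701), 'roll': np.float64(51.41), 'ydev': np.float64(18.0)}
[ [0.011, -0.001, -0.026, 0.124, 0.003, 0.04, 1.0],
[0.011, -0.001, -0.026, 0.124, 0.003, 0.04, 1.0],
[0.011, -0.001, -0.026, 0.124, 0.003, 0.04, 1.0],
[0.011, -0.001, -0.026, 0.124, 0.003, 0.04, 1.0],
[0.011, -0.001, -0.026, 0.124, 0.003, 0.04, 1.0] ]
[ [0.0, 0.0, 0.0, 0.181, -0.015, -0.356, 1.0],
[0.0, 0.0, 0.0, 0.181, -0.015, -0.356, 1.0],
[0.0, 0.0, 0.0, 0.181, -0.015, -0.356, 1.0],
[0.0, 0.0, 0.0, 0.181, -0.015, -0.356, 1.0],
[0.0, 0.0, 0.0, 0.181, -0.015, -0.356, 1.0] ]
max 0.356
```

Call:
drive_tool(motion=[[0.01, 0, -0.03, 0.124, 0, 0.04, 1], [0.01, 0, -0.03, 0.124, 0, 0.04, 1], [0.01, 0, -0.03, 0.124, 0, 0.04, 1], [0.01, 0, -0.03, 0.124, 0, 0.04, 1], [0.01, 0, -0.03, 0.124, 0, 0.04, 1]])

```text
time: 9.67
eef_pos: [0.574, 0.0269, 0.2747]
eef_rot: [0.711, 0.409, -0.119, -0.559]
wrist_force: [0.5, 0.5, 0.8]
opening: 0.0005
```

Call:
drive_tool(motion=[[0, 0, 0, 0.181, -0.015, -0.356, 1], [0, 0, 0, 0.181, -0.015, -0.356, 1], [0, 0, 0, 0.181, -0.015, -0.356, 1], [0, 0, 0, 0.181, -0.015, -0.356, 1], [0, 0, 0, 0.181, -0.015, -0.356, 1]])

```text
time: 10.08
eef_pos: [0.6102, 0.0239, 0.2029]
eef_rot: [0.711, 0.41, -0.119, -0.559]
wrist_force: [0.6, -0.4, 0.9]
opening: 0.0007
```

```bash
python3 - <<'E'
from h import *
info()
w=cam('wrist','wrist7'); print(wheel(w)[0],valve(w))
W=[]
q=tocr(*cur());ph=q['phi'];n=10
for i in range(1,n+1):
    f=i/n; W.append((*poset(ph+(63-ph)*f,.058,.006,roll=50+10*f),1))
rows(W)
P,M=W[-1][:2]; a=poset(57,.058,.006,roll=60)[0]
rows([(a,M,2),(a-M[:,1]*.085,M,8)],start=(P,M))
E
```

```text
t 10.08 {'phi': np.float64(46.32), 'r': np.float64(0.0571), 'x': np.float64(0.0091), 'roll': np.float64(51.47), 'ydev': np.float64(18.15)} F [ 0.6 -0.4  0.9] op 0.0007
[-0.05  0.32  1.82 -0.03  0.54 -2.38] [0.61  0.024 0.203]
-18.52679313445465 (np.int64(2013), np.float64(-63.95118836646689), np.float64(1.677146347995847))
[ [-0.064, -0.047, 0.154, -0.075, 0.074, 0.093, 1.0],
[-0.075, 0.006, 0.149, -0.019, 0.027, -0.021, 1.0],
[-0.075, 0.006, 0.149, -0.019, 0.026, -0.022, 1.0],
[-0.075, 0.006, 0.149, -0.02, 0.025, -0.022, 1.0],
[-0.075, 0.006, 0.149, -0.02, 0.024, -0.022, 1.0] ]
[ [-0.075, 0.006, 0.149, -0.021, 0.024, -0.023, 1.0],
[-0.075, 0.006, 0.149, -0.021, 0.023, -0.023, 1.0],
[-0.075, 0.006, 0.149, -0.022, 0.022, -0.024, 1.0],
[-0.075, 0.006, 0.149, -0.022, 0.021, -0.024, 1.0],
[-0.075, 0.006, 0.149, -0.023, 0.02, -0.024, 1.0] ]
max 0.154
[ [0.0, 0.0, 0.0, 0.043, -0.042, 0.046, 1.0],
[0.0, 0.0, 0.0, 0.043, -0.042, 0.046, 1.0],
[0.0, 0.0, 0.0, -0.12, 0.01, 0.237, 1.0],
[0.0, 0.0, 0.0, -0.12, 0.01, 0.237, 1.0],
[0.0, 0.0, 0.0, -0.12, 0.01, 0.237, 1.0] ]
[ [0.0, 0.0, 0.0, -0.12, 0.01, 0.237, 1.0],
[0.0, 0.0, 0.0, -0.12, 0.01, 0.237, 1.0],
[0.0, 0.0, 0.0, -0.12, 0.01, 0.237, 1.0],
[0.0, 0.0, 0.0, -0.12, 0.01, 0.237, 1.0],
[0.0, 0.0, 0.0, -0.12, 0.01, 0.237, 1.0] ]
max 0.237
```

View pics/wrist7.png

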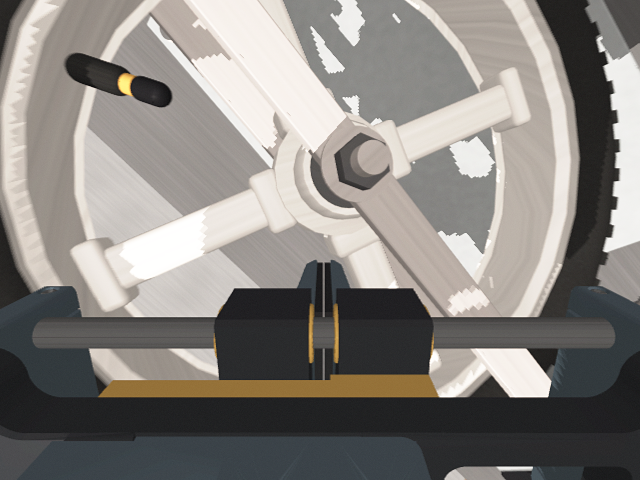

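Call:
drive_tool(motion=[[-0.075, 0, 0.15, -0.04, 0.03, 0.01, 1], [-0.075, 0, 0.15, -0.03, 0.03, 0, 1], [-0.075, 0.005, 0.15, -0.02, 0.027, -0.02, 1], [-0.075, 0.005, 0.15, -0.02, 0.026, -0.02, 1], [-0.075, 0.005, 0.15, -0.02, 0.025, -0.02, 1]])

```text
time: 10.55
eef_pos: [0.6047, 0.0294, 0.2031]
eef_rot: [0.705, 0.436, -0.149, -0.539]
wrist_force: [1.8, -4.5, 5.6]
opening: 0.001
```

Call:
drive_tool(motion=[[-0.075, 0.006, 0.15, -0.021, 0.024, -0.023, 1], [-0.075, 0.006, 0.15, -0.021, 0.023, -0.023, 1], [-0.075, 0.006, 0.15, -0.022, 0.022, -0.024, 1], [-0.075, 0.006, 0.15, -0.022, 0.021, -0.024, 1], [-0.075, 0.006, 0.15, -0.023, 0.02, -0.024, 1]])

```text
time: 10.97
eef_pos: [0.6005, 0.0339, 0.1982]
eef_rot: [0.698, 0.459, -0.18, -0.519]
wrist_force: [0.9, -1.4, 6.6]
opening: 0.0006
```

```bash
python3 - <<'E'
from h import *
info()
w=cam('wrist','wrist8'); print(wheel(w)[0],valve(w))
P,M=cur(); q=tocr(P,M)
a=poset(q['phi']-6,.058,.006)[0]
rows([(a,M,2),(a-M[:,1]*.085,M,8)],start=(P,M))
E
```

```text
t 10.97 {'phi': np.float64(60.35), 'r': np.float64(0.0581), 'x': np.float64(0.005), 'roll': np.float64(61.42), 'ydev': np.float64(17.88)} F [ 0.9 -1.4  6.6] op 0.0006
[-0.03  0.32  1.85 -0.05  0.51 -2.52] [0.6   0.034 0.198]
-9.984782434528794 (np.int64(2216), np.float64(-55.922656887801054), np.float64(1.6951060067345822))
[ [0.0, 0.0, 0.0, 0.052, -0.045, 0.036, 1.0],
[0.0, 0.0, 0.0, 0.052, -0.045, 0.036, 1.0],
[0.0, 0.0, 0.0, -0.121, 0.01, 0.236, 1.0],
[0.0, 0.0, 0.0, -0.121, 0.01, 0.236, 1.0],
[0.0, 0.0, 0.0, -0.121, 0.01, 0.236, 1.0] ]
[ [0.0, 0.0, 0.0, -0.121, 0.01, 0.236, 1.0],
[0.0, 0.0, 0.0, -0.121, 0.01, 0.236, 1.0],
[0.0, 0.0, 0.0, -0.121, 0.01, 0.236, 1.0],
[0.0, 0.0, 0.0, -0.121, 0.01, 0.236, 1.0],
[0.0, 0.0, 0.0, -0.121, 0.01, 0.236, 1.0] ]
max 0.236
```

View pics/wrist8.png

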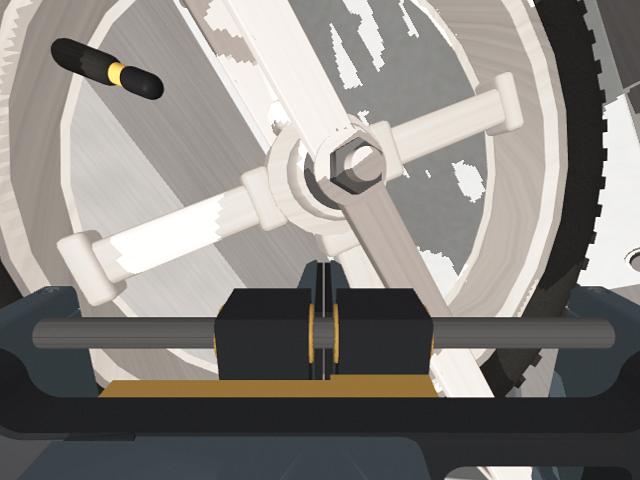

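Call:
drive_tool(motion=[[0, 0, 0, 0.05, -0.045, 0.036, 1], [0, 0, 0, 0.05, -0.045, 0.036, 1], [0, 0, 0, -0.12, 0.01, 0.236, 1], [0, 0, 0, -0.12, 0.01, 0.236, 1], [0, 0, 0, -0.12, 0.01, 0.236, 1]])

```text
time: 11.43
eef_pos: [0.5887, 0.0314, 0.2294]
eef_rot: [0.698, 0.458, -0.18, -0.521]
wrist_force: [0.2, 0.2, 0.2]
opening: 0.0009
```

Call:
drive_tool(motion=[[0, 0, 0, -0.12, 0.01, 0.236, 1], [0, 0, 0, -0.12, 0.01, 0.236, 1], [0, 0, 0, -0.12, 0.01, 0.236, 1], [0, 0, 0, -0.12, 0.01, 0.236, 1], [0, 0, 0, -0.12, 0.01, 0.236, 1]])

```text
time: 11.85
eef_pos: [0.5648, 0.0335, 0.2767]
eef_rot: [0.698, 0.458, -0.18, -0.52]
wrist_force: [-0.2, 0.1, 0.1]
opening: 0.0008
```

```bash
cat >> h.py <<'E'
def posel(th,a,l,x,tilt=18):
    t=np.radians(th); _,M=poset(th,.05,0,tilt)
    return O+Rc@np.array([x,a*np.sin(t)+l*np.cos(t),a*np.cos(t)-l*np.sin(t)]),M
E
python3 - <<'E'
from h import *
info()
w=cam('wrist','wrist9'); t=cam('top');print(wheel(w)[0],valve(w),wheel(t)[0],valve(t))
P,M=posel(-10,.060,-.031,.005)
P0=P-M[:,1]*.085; print(tocr(P0,M),tocr(P,M))
rows([(P0,M,15),(P,M,10)])
E
```

```text
t 11.85 {'phi': np.float64(38.56), 'r': np.float64(0.0756), 'x': np.float64(-0.0756), 'roll': np.float64(61.34), 'ydev': np.float64(18.0)} F [-0.2  0.1  0.1] op 0.0008
[-0.03  0.16  1.8  -0.04  0.71 -2.54] [0.565 0.033 0.277]
-8.605113247002816 (np.int64(804), np.float64(-54.956029415838316), np.float64(1.6540884989242346)) -6.550444368807339 (np.int64(77), np.float64(-53.19008066739892), np.float64(1.5566166987798167))
{'phi': np.float64(-27.11), 'r': np.float64(0.0898), 'x': np.float64(-0.0758), 'roll': np.float64(-10.5), 'ydev': np.float64(18.0)} {'phi': np.float64(-37.32), 'r': np.float64(0.0675), 'x': np.float64(0.005), 'roll': np.float64(-10.5), 'ydev': np.float64(18.0)}
[ [0.353, -0.029, -0.694, 0.011, -0.148, 0.023, 1.0],
[0.353, -0.029, -0.694, 0.011, -0.148, 0.023, 1.0],
[0.353, -0.029, -0.694, 0.011, -0.148, 0.023, 1.0],
[0.353, -0.029, -0.694, 0.011, -0.148, 0.023, 1.0],
[0.353, -0.029, -0.694, 0.011, -0.148, 0.023, 1.0] ]
[ [0.353, -0.029, -0.694, 0.011, -0.148, 0.023, 1.0],
[0.353, -0.029, -0.694, 0.011, -0.148, 0.023, 1.0],
[0.353, -0.029, -0.694, 0.011, -0.148, 0.023, 1.0],
[0.353, -0.029, -0.694, 0.011, -0.148, 0.023, 1.0],
[0.353, -0.029, -0.694, 0.011, -0.148, 0.023, 1.0] ]
[ [0.353, -0.029, -0.694, 0.011, -0.148, 0.023, 1.0],
[0.353, -0.029, -0.694, 0.011, -0.148, 0.023, 1.0],
[0.353, -0.029, -0.694, 0.011, -0.148, 0.023, 1.0],
[0.353, -0.029, -0.694, 0.011, -0.148, 0.023, 1.0],
[0.353, -0.029, -0.694, 0.011, -0.148, 0.023, 1.0] ]
[ [0.0, 0.0, 0.0, 0.096, -0.008, -0.189, 1.0],
[0.0, 0.0, 0.0, 0.096, -0.008, -0.189, 1.0],
[0.0, 0.0, 0.0, 0.096, -0.008, -0.189, 1.0],
[0.0, 0.0, 0.0, 0.096, -0.008, -0.189, 1.0],
[0.0, 0.0, 0.0, 0.096, -0.008, -0.189, 1.0] ]
[ [0.0, 0.0, 0.0, 0.096, -0.008, -0.189, 1.0],
[0.0, 0.0, 0.0, 0.096, -0.008, -0.189, 1.0],
[0.0, 0.0, 0.0, 0.096, -0.008, -0.189, 1.0],
[0.0, 0.0, 0.0, 0.096, -0.008, -0.189, 1.0],
[0.0, 0.0, 0.0, 0.096, -0.008, -0.189, 1.0] ]
max 0.694
```

Call:
drive_tool(motion=[[0.35, -0.03, -0.69, 0.01, -0.15, 0.023, 1], [0.35, -0.03, -0.69, 0.01, -0.15, 0.023, 1], [0.35, -0.03, -0.69, 0.01, -0.15, 0.023, 1], [0.35, -0.03, -0.69, 0.01, -0.15, 0.023, 1], [0.35, -0.03, -0.69, 0.01, -0.15, 0.023, 1]])

```text
time: 12.37
eef_pos: [0.5673, 0.0031, 0.2797]
eef_rot: [0.72, 0.343, -0.035, -0.603]
wrist_force: [-1.0, 0.5, 0.0]
opening: 0.0005
```

Call:
drive_tool(motion=[[0.35, -0.03, -0.69, 0.01, -0.15, 0.023, 1], [0.35, -0.03, -0.69, 0.01, -0.15, 0.023, 1], [0.35, -0.03, -0.69, 0.01, -0.15, 0.023, 1], [0.35, -0.03, -0.69, 0.01, -0.15, 0.023, 1], [0.35, -0.03, -0.69, 0.01, -0.15, 0.023, 1]])

```text
time: 12.78
eef_pos: [0.5693, -0.0269, 0.2844]
eef_rot: [0.712, 0.214, 0.111, -0.659]
wrist_force: [-0.1, 0.1, 0.3]
opening: 0.0006
```

Call:
drive_tool(motion=[[0.35, -0.03, -0.69, 0.01, -0.15, 0.023, 1], [0.35, -0.03, -0.69, 0.01, -0.15, 0.023, 1], [0.35, -0.03, -0.69, 0.01, -0.15, 0.023, 1], [0.35, -0.03, -0.69, 0.01, -0.15, 0.023, 1], [0.35, -0.03, -0.69, 0.01, -0.15, 0.023, 1]])

```text
time: 13.2
eef_pos: [0.5713, -0.0569, 0.2889]
eef_rot: [-0.675, -0.077, -0.252, 0.689]
wrist_force: [0.7, -0.2, 0.1]
opening: 0.0006
```

```bash
python3 - <<'E'
from h import *
info()
w=cam('wrist','wrist10'); print(wheel(w),valve(w))
P,M=posel(-10,.060,-.031,.005)
P0=P-M[:,1]*.085; print(tocr(P0,M))
rows([(P,M,10)])
E
```

```text
t 13.2 {'phi': np.float64(-28.65), 'r': np.float64(0.0885), 'x': np.float64(-0.0743), 'roll': np.float64(-10.31), 'ydev': np.float64(18.05)} F [ 0.7 -0.2  0.1] op 0.0006
[-0.25  0.15  1.77  0.11  0.76 -1.63] [ 0.571 -0.057  0.289]
(np.float64(-8.46480512664893), np.int64(5705), [(np.float64(-8.46), 1536, array([-0.5, -3. ]), np.float64(20.0)), (np.float64(81.54), 1910, array([ 3.5, -5. ]), np.float64(20.5)), (np.float64(171.54), 1937, array([0.3, 3.1]), np.float64(20.1)), (np.float64(261.54), 83, array([-6.3,  0.9]), np.float64(19.8))]) (np.int64(523), np.float64(-55.27488997174652), np.float64(1.6909893839182368))
{'phi': np.float64(-27.11), 'r': np.float64(0.0898), 'x': np.float64(-0.0758), 'roll': np.float64(-10.5), 'ydev': np.float64(18.0)}
[ [-0.001, -0.0, 0.003, 0.097, -0.003, -0.183, 1.0],
[-0.001, -0.0, 0.003, 0.097, -0.003, -0.183, 1.0],
[-0.001, -0.0, 0.003, 0.097, -0.003, -0.183, 1.0],
[-0.001, -0.0, 0.003, 0.097, -0.003, -0.183, 1.0],
[-0.001, -0.0, 0.003, 0.097, -0.003, -0.183, 1.0] ]
[ [-0.001, -0.0, 0.003, 0.097, -0.003, -0.183, 1.0],
[-0.001, -0.0, 0.003, 0.097, -0.003, -0.183, 1.0],
[-0.001, -0.0, 0.003, 0.097, -0.003, -0.183, 1.0],
[-0.001, -0.0, 0.003, 0.097, -0.003, -0.183, 1.0],
[-0.001, -0.0, 0.003, 0.097, -0.003, -0.183, 1.0] ]
max 0.183
```

View pics/wrist10.png

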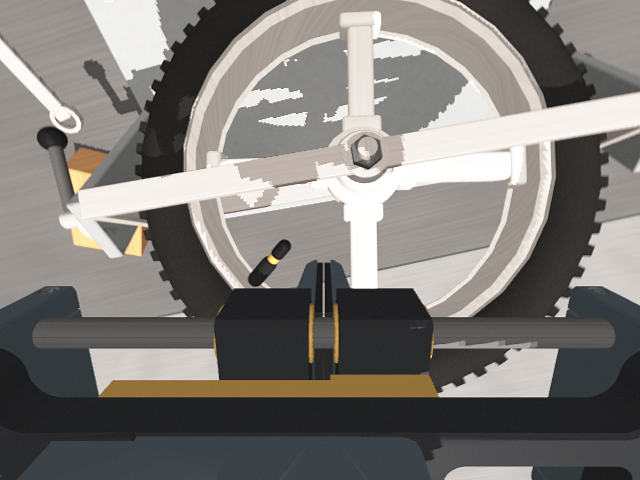

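Call:
drive_tool(motion=[[0, 0, 0, 0.097, 0, -0.183, 1], [0, 0, 0, 0.097, 0, -0.183, 1], [0, 0, 0, 0.097, -0.005, -0.183, 1], [0, 0, 0, 0.097, -0.005, -0.183, 1], [0, 0, 0, 0.097, -0.005, -0.183, 1]])

```text
time: 13.67
eef_pos: [0.591, -0.0568, 0.2514]
eef_rot: [-0.676, -0.079, -0.25, 0.689]
wrist_force: [1.0, -0.5, -0.3]
opening: 0.0005
```

Call:
drive_tool(motion=[[0, 0, 0, 0.097, 0, -0.183, 1], [0, 0, 0, 0.097, 0, -0.183, 1], [0, 0, 0, 0.097, -0.005, -0.183, 1], [0, 0, 0, 0.097, -0.005, -0.183, 1], [0, 0, 0, 0.097, -0.005, -0.183, 1]])

```text
time: 14.08
eef_pos: [0.6106, -0.0578, 0.2154]
eef_rot: [-0.676, -0.079, -0.251, 0.689]
wrist_force: [0.2, -0.3, 0.4]
opening: 0.0001
```

```bash
python3 - <<'E'
from h import *
info()
w=cam('wrist','wrist11'); print(wheel(w)[0],valve(w))
W=[(*posel(-10,.060,-.025,.005),3)]
for th in np.arange(-8,5,2.): W.append((*posel(th,.06,-.0245,.005),1))
rows(W)
E
```

```text
t 14.08 {'phi': np.float64(-36.87), 'r': np.float64(0.0668), 'x': np.float64(0.0054), 'roll': np.float64(-10.06), 'ydev': np.float64(18.01)} F [ 0.2 -0.3  0.4] op 0.0001
[-0.23  0.3   1.8   0.12  0.57 -1.63] [ 0.611 -0.058  0.215]
-8.297809960352957 (np.int64(75), np.float64(-57.58240444006374), np.float64(1.0133980515289507))
[ [0.011, -0.006, -0.02, 0.009, 0.041, 0.021, 1.0],
[0.011, -0.006, -0.02, 0.009, 0.041, 0.021, 1.0],
[0.011, -0.006, -0.02, 0.009, 0.041, 0.021, 1.0],
[-0.151, 0.013, 0.297, 0.027, 0.059, 0.022, 1.0],
[-0.151, 0.013, 0.297, 0.024, 0.048, 0.02, 1.0] ]
[ [-0.151, 0.013, 0.297, 0.022, 0.049, 0.018, 1.0],
[-0.151, 0.013, 0.297, 0.021, 0.05, 0.017, 1.0],
[-0.151, 0.013, 0.297, 0.02, 0.05, 0.016, 1.0],
[-0.151, 0.013, 0.297, 0.019, 0.051, 0.014, 1.0],
[-0.151, 0.013, 0.297, 0.018, 0.052, 0.013, 1.0] ]
max 0.297
```

View pics/wrist11.png

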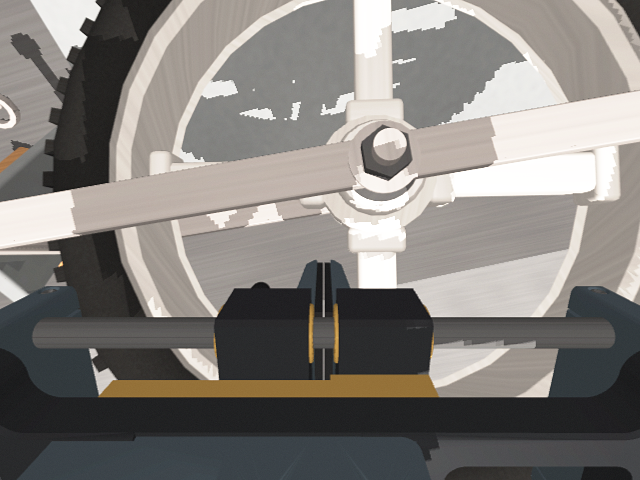

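Call:
drive_tool(motion=[[0, 0, 0, 0.009, 0.041, 0.021, 1], [0, 0, 0, 0.009, 0.041, 0.021, 1], [0, 0, 0, 0.009, 0.041, 0.021, 1], [-0.15, 0.01, 0.3, 0.025, 0.05, 0.022, 1], [-0.15, 0.01, 0.3, 0.024, 0.048, 0.02, 1]])

```text
time: 14.55
eef_pos: [0.6132, -0.0489, 0.2209]
eef_rot: [-0.684, -0.104, -0.227, 0.686]
wrist_force: [-0.7, -3.4, -3.6]
opening: 0.0007
```

Call:
drive_tool(motion=[[-0.15, 0.013, 0.297, 0.022, 0.049, 0.018, 1], [-0.15, 0.013, 0.297, 0.021, 0.05, 0.017, 1], [-0.15, 0.013, 0.297, 0.02, 0.05, 0.016, 1], [-0.15, 0.013, 0.297, 0.019, 0.051, 0.014, 1], [-0.15, 0.013, 0.297, 0.018, 0.052, 0.013, 1]])

```text
time: 14.97
eef_pos: [0.6171, -0.0388, 0.224]
eef_rot: [0.701, 0.163, 0.166, -0.674]
wrist_force: [-0.3, -2.0, -1.5]
opening: 0.0001
```

```bash
python3 - <<'E'
from h import *
info()
w=cam('wrist','wrist12'); print(wheel(w),valve(w))
th=tocr(*cur())['roll']
W=[]
for i in range(15):
    th+=2; W.append((*posel(th,.06,-.0245,.005),1))
rows(W)
E
```

```text
t 14.97 {'phi': np.float64(-18.11), 'r': np.float64(0.0662), 'x': np.float64(0.0028), 'roll': np.float64(4.77), 'ydev': np.float64(17.96)} F [-0.3 -2.  -1.5] op 0.0001
[-0.19  0.3   1.78  0.08  0.6  -1.81] [ 0.617 -0.039  0.224]
(np.float64(3.672065336482451), np.int64(7473), [(np.float64(3.67), 856, array([ 2.8, -6.1]), np.float64(19.1)), (np.float64(93.67), 616, array([-2.1, -5.4]), np.float64(7.6)), (np.float64(183.67), 3342, array([-1.3,  3.8]), np.float64(21.0)), (np.float64(273.67), 2144, array([-2.4,  5.2]), np.float64(11.4))]) (np.int64(663), np.float64(-45.77753366570499), np.float64(1.3216790816015647))
[ [-0.17, 0.025, 0.331, 0.033, 0.077, -0.053, 1.0],
[-0.151, 0.013, 0.297, 0.014, 0.054, 0.01, 1.0],
[-0.151, 0.013, 0.297, 0.013, 0.054, 0.008, 1.0],
[-0.151, 0.013, 0.297, 0.012, 0.055, 0.007, 1.0],
[-0.151, 0.013, 0.297, 0.01, 0.055, 0.006, 1.0] ]
[ [-0.151, 0.013, 0.297, 0.009, 0.056, 0.004, 1.0],
[-0.151, 0.013, 0.297, 0.008, 0.056, 0.003, 1.0],
[-0.151, 0.013, 0.297, 0.006, 0.056, 0.002, 1.0],
[-0.151, 0.013, 0.297, 0.005, 0.056, 0.0, 1.0],
[-0.151, 0.013, 0.297, 0.004, 0.056, -0.001, 1.0] ]
[ [-0.151, 0.013, 0.297, 0.002, 0.056, -0.003, 1.0],
[-0.151, 0.013, 0.297, 0.001, 0.056, -0.004, 1.0],
[-0.151, 0.013, 0.297, -0.001, 0.056, -0.005, 1.0],
[-0.151, 0.013, 0.297, -0.002, 0.056, -0.007, 1.0],
[-0.151, 0.013, 0.297, -0.003, 0.056, -0.008, 1.0] ]
max 0.331
```

View pics/wrist12.png

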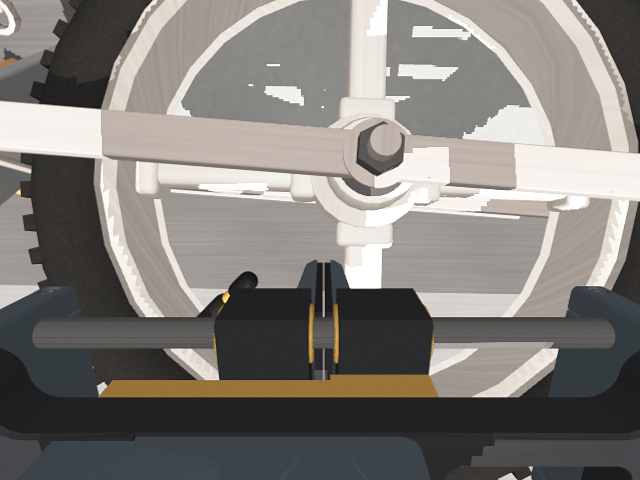

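Call:
drive_tool(motion=[[-0.15, 0.013, 0.3, 0.025, 0.056, 0, 1], [-0.15, 0.013, 0.297, 0.018, 0.054, -0.01, 1], [-0.15, 0.013, 0.297, 0.016, 0.054, -0.01, 1], [-0.15, 0.013, 0.297, 0.012, 0.055, 0, 1], [-0.15, 0.013, 0.297, 0.01, 0.055, 0, 1]])

```text
time: 15.43
eef_pos: [0.6209, -0.028, 0.2237]
eef_rot: [0.713, 0.221, 0.105, -0.657]
wrist_force: [-0.3, -3.4, 2.2]
opening: 0.0007
```

Call:
drive_tool(motion=[[-0.15, 0.013, 0.297, 0.009, 0.056, 0.004, 1], [-0.15, 0.013, 0.297, 0.008, 0.056, 0.003, 1], [-0.15, 0.013, 0.297, 0.006, 0.056, 0.002, 1], [-0.15, 0.013, 0.297, 0.005, 0.056, 0, 1], [-0.15, 0.013, 0.297, 0.004, 0.056, -0.001, 1]])

```text
time: 15.85
eef_pos: [0.6221, -0.0168, 0.2238]
eef_rot: [0.719, 0.278, 0.043, -0.636]
wrist_force: [1.0, -3.2, -1.5]
opening: 0.0008
```

```bash
python3 - <<'E'
from h import *
info()
w=cam('wrist','wrist13'); print(wheel(w)[0],valve(w)); t=cam('top'); print(wheel(t),valve(t))
th=tocr(*cur())['roll']
W=[]
for i in range(10):
    th+=1.5; W.append((*posel(th,.06,-.0245,.005),1))
rows(W)
E
```

```text
t 15.85 {'phi': np.float64(1.56), 'r': np.float64(0.0651), 'x': np.float64(0.0052), 'roll': np.float64(25.57), 'ydev': np.float64(17.94)} F [ 1.  -3.2 -1.5] op 0.0008
[-0.14  0.3   1.77  0.04  0.6  -2.08] [ 0.622 -0.017  0.224]
21.555395793993153 (np.int64(703), np.float64(-27.521843694692688), np.float64(1.2045913576559226))
(np.float64(21.147609211540583), np.int64(117), [(np.float64(21.15), 55, array([-12.5,  22.4]), np.float64(19.5)), (np.float64(291.15), 62, array([-24.8,  36. ]), np.float64(19.0))]) (np.int64(9), np.float64(-21.862118117516196), np.float64(18.382106930835825))
[ [-0.206, 0.022, 0.379, 0.003, 0.084, -0.001, 1.0],
[-0.113, 0.01, 0.223, 0.001, 0.042, -0.003, 1.0],
[-0.113, 0.01, 0.223, -0.0, 0.042, -0.004, 1.0],
[-0.113, 0.01, 0.223, -0.001, 0.042, -0.004, 1.0],
[-0.113, 0.01, 0.223, -0.002, 0.042, -0.005, 1.0] ]
[ [-0.113, 0.01, 0.223, -0.003, 0.042, -0.006, 1.0],
[-0.113, 0.01, 0.223, -0.003, 0.042, -0.007, 1.0],
[-0.113, 0.01, 0.223, -0.004, 0.042, -0.008, 1.0],
[-0.113, 0.01, 0.223, -0.005, 0.041, -0.008, 1.0],
[-0.113, 0.01, 0.223, -0.006, 0.041, -0.009, 1.0] ]
max 0.379
```

View pics/wrist13.png

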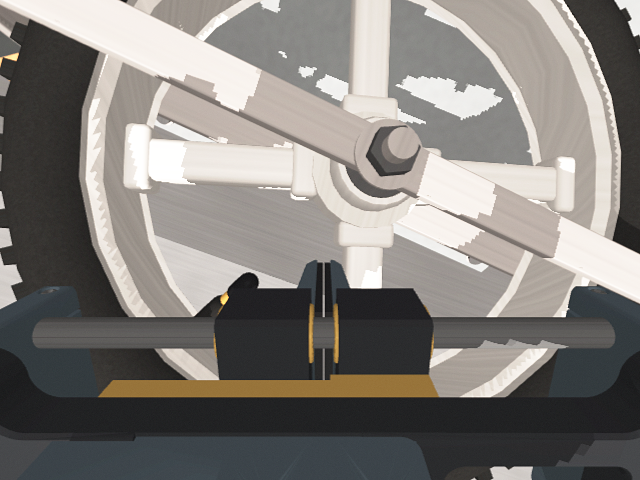

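Call:
drive_tool(motion=[[-0.15, 0.013, 0.297, 0.002, 0.056, -0.001, 1], [-0.113, 0.01, 0.223, 0.001, 0.043, -0.003, 1], [-0.113, 0.01, 0.223, 0, 0.042, -0.004, 1], [-0.113, 0.01, 0.223, -0.001, 0.042, -0.004, 1], [-0.113, 0.01, 0.223, -0.002, 0.042, -0.005, 1]])

```text
time: 16.37
eef_pos: [0.6219, -0.0076, 0.2225]
eef_rot: [0.72, 0.321, -0.008, -0.615]
wrist_force: [2.1, -1.8, -1.5]
opening: 0.0005
```

Call:
drive_tool(motion=[[-0.113, 0.01, 0.223, -0.003, 0.042, -0.006, 1], [-0.113, 0.01, 0.223, -0.003, 0.042, -0.007, 1], [-0.113, 0.01, 0.223, -0.004, 0.042, -0.008, 1], [-0.113, 0.01, 0.223, -0.005, 0.041, -0.008, 1], [-0.113, 0.01, 0.223, -0.006, 0.041, -0.009, 1]])

```text
time: 16.78
eef_pos: [0.6209, 0.0008, 0.2208]
eef_rot: [0.718, 0.361, -0.056, -0.593]
wrist_force: [3.7, -2.2, 0.3]
opening: 0.0002
```

```bash
python3 - <<'E'
from h import *
info()
w=cam('wrist','wrist14'); print(wheel(w),valve(w))
# exact spoke angle from per-spoke edges: print mask picture in cradle plane x=-.008
# rectify: cradle plane map
S=3; n=240
yy,zz=np.meshgrid((np.arange(n*2)-n)/2/1000.*1.0,(n-np.arange(n*2))/2/1000.)
Q=np.stack([np.full_like(yy,-.008),yy,zz],-1)@Rc.T+O
p=(Q-np.array(w['origin']))@rot(w)
mx=(p[...,0]/p[...,2]*w['fx']+w['cx']).astype(np.float32); my=(p[...,1]/p[...,2]*w['fy']+w['cy']).astype(np.float32)
im=cv2.remap(w['frame'][:,:,::-1].copy(),mx,my,cv2.INTER_LINEAR)
im=im[:,::-1].copy()
cv2.imwrite('pics/rect14.png',im)
E
```

```text
t 16.78 {'phi': np.float64(17.47), 'r': np.float64(0.064), 'x': np.float64(0.0054), 'roll': np.float64(41.51), 'ydev': np.float64(18.06)} F [ 3.7 -2.2  0.3] op 0.0002
[-0.1   0.31  1.77  0.01  0.59 -2.3 ] [0.621 0.001 0.221]
(np.float64(36.24039124644488), np.int64(13150), [(np.float64(36.24), 745, array([ 13.9, -14.5]), np.float64(20.4)), (np.float64(126.24), 3033, array([-1.5,  5.5]), np.float64(20.2)), (np.float64(216.24), 3414, array([-0.7,  3.6]), np.float64(20.8)), (np.float64(306.24), 5331, array([ 0.1, -2.9]), np.float64(20.4))]) (np.int64(536), np.float64(-12.875604610965677), np.float64(1.0675399633191598))
```

View pics/rect14.png

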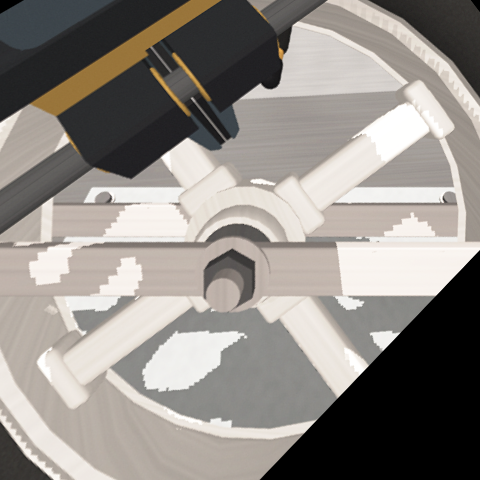

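```bash
python3 - <<'E'
from h import *
P,M=cur(); q=tocr(P,M); c=Rc.T@(P-O)
W=[]
for i in range(1,11):
    d=-np.radians(.75*i); Rr=R.from_rotvec(Rc[:,0]*d).as_matrix()
    W.append((O+Rr@(P-O),Rr@M,1))
rows(W)
E
```

```text
[ [-0.088, 0.007, 0.088, -0.003, 0.02, -0.005, 1.0],
[-0.088, 0.007, 0.088, -0.003, 0.02, -0.005, 1.0],
[-0.088, 0.007, 0.088, -0.003, 0.02, -0.005, 1.0],
[-0.088, 0.007, 0.088, -0.003, 0.02, -0.005, 1.0],
[-0.088, 0.007, 0.088, -0.004, 0.02, -0.005, 1.0] ]
[ [-0.088, 0.007, 0.088, -0.004, 0.02, -0.006, 1.0],
[-0.088, 0.007, 0.088, -0.004, 0.02, -0.006, 1.0],
[-0.088, 0.007, 0.088, -0.004, 0.02, -0.006, 1.0],
[-0.088, 0.007, 0.088, -0.004, 0.019, -0.006, 1.0],
[-0.088, 0.007, 0.088, -0.005, 0.019, -0.006, 1.0] ]
max 0.088
```

Call:
drive_tool(motion=[[-0.088, 0.007, 0.088, -0.003, 0.02, -0.005, 1], [-0.088, 0.007, 0.088, -0.003, 0.02, -0.005, 1], [-0.088, 0.007, 0.088, -0.003, 0.02, -0.005, 1], [-0.088, 0.007, 0.088, -0.003, 0.02, -0.005, 1], [-0.088, 0.007, 0.088, -0.004, 0.02, -0.005, 1]])

```text
time: 17.25
eef_pos: [0.6201, 0.0047, 0.2197]
eef_rot: [0.723, 0.374, -0.079, -0.575]
wrist_force: [0.7, -2.5, 1.6]
opening: 0.0006
```

Call:
drive_tool(motion=[[-0.088, 0.007, 0.088, -0.004, 0.02, -0.006, 1], [-0.088, 0.007, 0.088, -0.004, 0.02, -0.006, 1], [-0.088, 0.007, 0.088, -0.004, 0.02, -0.006, 1], [-0.088, 0.007, 0.088, -0.004, 0.019, -0.006, 1], [-0.088, 0.007, 0.088, -0.005, 0.019, -0.006, 1]])

```text
time: 17.67
eef_pos: [0.6193, 0.0086, 0.2185]
eef_rot: [0.727, 0.388, -0.102, -0.557]
wrist_force: [-1.1, -2.3, 1.0]
opening: 0.0005
```

```bash
python3 - <<'E'
from h import *
info()
w=cam('wrist','wrist15'); print(wheel(w),valve(w)); t=cam('top'); print(wheel(t))
E
```

```text
t 17.67 {'phi': np.float64(24.92), 'r': np.float64(0.0638), 'x': np.float64(0.0054), 'roll': np.float64(48.91), 'ydev': np.float64(18.06)} F [-1.1 -2.3  1. ] op 0.0005
[-0.05  0.31  1.78 -0.1   0.58 -2.28] [0.619 0.009 0.219]
(np.float64(43.18830599071603), np.int64(13179), [(np.float64(43.19), 732, array([ 13.5, -13.5]), np.float64(20.6)), (np.float64(133.19), 3130, array([0.1, 3.5]), np.float64(20.5)), (np.float64(223.19), 3316, array([0.9, 1.2]), np.float64(20.8)), (np.float64(313.19), 5343, array([ 0.4, -3.2]), np.float64(20.6))]) (np.int64(554), np.float64(-5.485763444092022), np.float64(1.0944570052950202))
(np.float64(44.34610990485445), np.int64(266), [(np.float64(44.35), 35, array([ 21.1, -39.4]), np.float64(18.2)), (np.float64(314.35), 225, array([-4.8,  6.8]), np.float64(22.3))])
```

View pics/wrist15.png

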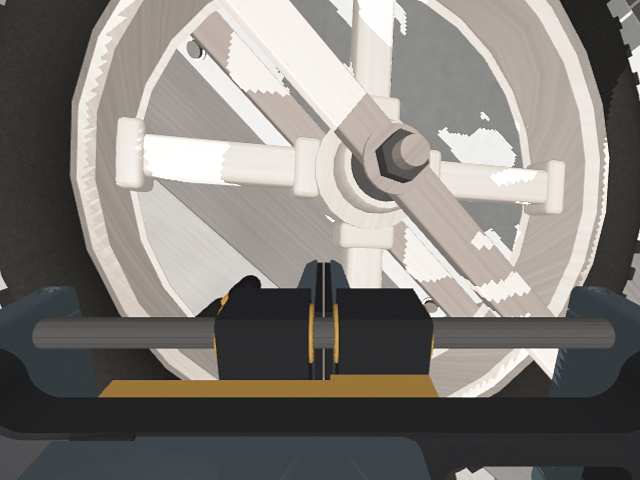

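Call:
drive_tool(motion=[[-0.025, 0, 0.025, -0.001, 0.006, -0.002, 1], [-0.025, 0, 0.025, -0.001, 0.006, -0.002, 1], [-0.025, 0, 0.025, -0.001, 0.006, -0.002, 1], [-0.025, 0, 0.025, -0.001, 0.006, -0.002, 1], [0, 0, 0, 0, 0, 0, 1]])

```text
time: 18.18
eef_pos: [0.6193, 0.0095, 0.2183]
eef_rot: [0.728, 0.391, -0.107, -0.553]
wrist_force: [-0.6, -2.3, 0.9]
opening: 0.0
```

```bash
python3 - <<'E'
from h import *
info()
w=cam('wrist'); print(wheel(w)); 
P,M=cur(); z=-M[:,2]; print(Rc.T@z)
a=P+z*.006
rows([(a,M,2),(a-M[:,1]*.12,M,8)])
b=a-M[:,1]*.12; rows([(np.array([.40,b[1],.40]),M,10)],start=(b,M))
E
```

```text
t 18.18 {'phi': np.float64(25.73), 'r': np.float64(0.0639), 'x': np.float64(0.0055), 'roll': np.float64(49.69), 'ydev': np.float64(17.99)} F [-0.6 -2.3  0.9] op 0.0
[-0.05  0.31  1.78 -0.11  0.58 -2.28] [0.619 0.009 0.218]
(np.float64(43.94140767611507), np.int64(13229), [(np.float64(43.94), 745, array([ 13.4, -13.4]), np.float64(19.8)), (np.float64(133.94), 3160, array([0.3, 3.3]), np.float64(20.4)), (np.float64(223.94), 3312, array([1.1, 0.8]), np.float64(20.4)), (np.float64(313.94), 5349, array([ 0.4, -3.2]), np.float64(20.4))])
[ 0.19896353 -0.67024897  0.71496841]
[ [0.0, 0.0, 0.0, 0.044, -0.054, 0.027, 1.0],
[0.0, 0.0, 0.0, 0.044, -0.054, 0.027, 1.0],
[0.0, 0.0, 0.0, -0.169, 0.031, 0.333, 1.0],
[0.0, 0.0, 0.0, -0.169, 0.031, 0.333, 1.0],
[0.0, 0.0, 0.0, -0.169, 0.031, 0.333, 1.0] ]
[ [0.0, 0.0, 0.0, -0.169, 0.031, 0.333, 1.0],
[0.0, 0.0, 0.0, -0.169, 0.031, 0.333, 1.0],
[0.0, 0.0, 0.0, -0.169, 0.031, 0.333, 1.0],
[0.0, 0.0, 0.0, -0.169, 0.031, 0.333, 1.0],
[0.0, 0.0, 0.0, -0.169, 0.031, 0.333, 1.0] ]
max 0.333
[ [0.0, 0.0, 0.0, -0.422, 0.0, 0.182, 1.0],
[0.0, 0.0, 0.0, -0.422, 0.0, 0.182, 1.0],
[0.0, 0.0, 0.0, -0.422, 0.0, 0.182, 1.0],
[0.0, 0.0, 0.0, -0.422, 0.0, 0.182, 1.0],
[0.0, 0.0, 0.0, -0.422, 0.0, 0.182, 1.0] ]
[ [0.0, 0.0, 0.0, -0.422, 0.0, 0.182, 1.0],
[0.0, 0.0, 0.0, -0.422, 0.0, 0.182, 1.0],
[0.0, 0.0, 0.0, -0.422, 0.0, 0.182, 1.0],
[0.0, 0.0, 0.0, -0.422, 0.0, 0.182, 1.0],
[0.0, 0.0, 0.0, -0.422, 0.0, 0.182, 1.0] ]
max 0.422
```

Call:
drive_tool(motion=[[0, 0, 0, 0.04, -0.05, 0.03, 1], [0, 0, 0, 0.04, -0.05, 0.03, 1], [0, 0, 0, -0.17, 0.03, 0.33, 1], [0, 0, 0, -0.17, 0.03, 0.33, 1], [0, 0, 0, -0.17, 0.03, 0.33, 1]])

```text
time: 18.65
eef_pos: [0.6018, 0.009, 0.2606]
eef_rot: [0.728, 0.391, -0.107, -0.554]
wrist_force: [0.5, -0.7, -0.2]
opening: 0.0006
```

Call:
drive_tool(motion=[[0, 0, 0, -0.17, 0.03, 0.33, 1], [0, 0, 0, -0.17, 0.03, 0.33, 1], [0, 0, 0, -0.17, 0.03, 0.33, 1], [0, 0, 0, -0.17, 0.03, 0.33, 1], [0, 0, 0, -0.17, 0.03, 0.33, 1]])

```text
time: 19.07
eef_pos: [0.5678, 0.0151, 0.3271]
eef_rot: [0.728, 0.391, -0.106, -0.553]
wrist_force: [0.7, -0.2, -0.2]
opening: 0.0004
```

Call:
drive_tool(motion=[[0, 0, 0, -0.6, 0, 0.2, 1], [0, 0, 0, -0.9, 0, 0.2, 1], [0, 0, 0, -0.9, 0, 0.2, 1], [0, 0, 0, -0.9, 0, 0.2, 1], [0, 0, 0, -0.6, 0, 0.2, 1]])

```text
time: 19.48
eef_pos: [0.4092, 0.0153, 0.3662]
eef_rot: [0.728, 0.391, -0.107, -0.554]
wrist_force: [0.6, 0.5, -0.2]
opening: 0.0004
```

```bash
cat >> h.py <<'E'
def rect(w,name,x=-.008,mm=.5):
    n=int(120/mm)
    yy,zz=np.meshgrid((n-np.arange(n*2))*mm/1000.,(n-np.arange(n*2))*mm/1000.)
    Q=np.stack([np.full_like(yy,x),yy,zz],-1)@Rc.T+O
    p=(Q-np.array(w['origin']))@rot(w)
    mx=(p[...,0]/p[...,2]*w['fx']+w['cx']).astype(np.float32); my=(p[...,1]/p[...,2]*w['fy']+w['cy']).astype(np.float32)
    cv2.imwrite('pics/'+name+'.png',cv2.remap(w['frame'][:,:,::-1].copy(),mx,my,cv2.INTER_CUBIC))
E
python3 - <<'E'
from h import *
info()
for n in ['wrist','top','scene']:
    w=cam(n,n+'16'); print(n,wheel(w),valve(w)); rect(w,n+'r16')
E
```

```text
t 19.48 {'phi': np.float64(49.03), 'r': np.float64(0.0211), 'x': np.float64(-0.2475), 'roll': np.float64(49.69), 'ydev': np.float64(18.03)} F [ 0.6  0.5 -0.2] op 0.0004
[-0.06 -0.2   1.89 -0.06  0.98 -2.35] [0.409 0.015 0.366]
wrist (np.float64(44.33171308748317), np.int64(2572), [(np.float64(44.33), 193, array([ 2.6, -3.6]), np.float64(19.3)), (np.float64(134.33), 658, array([0.4, 3.6]), np.float64(20.0)), (np.float64(224.33), 765, array([-0.3,  1.2]), np.float64(20.2)), (np.float64(314.33), 820, array([-0.5, -3.4]), np.float64(20.0))]) (np.int64(223), np.float64(-3.084878857101144), np.float64(1.6893713088185436))
top (np.float64(44.33964388436903), np.int64(956), [(np.float64(44.34), 268, array([ 1. , -2.1]), np.float64(20.4)), (np.float64(134.34), 193, array([-3.3,  4.3]), np.float64(21.1)), (np.float64(224.34), 188, array([ 2.9, -3.5]), np.float64(21.0)), (np.float64(314.34), 265, array([0.2, 0.4]), np.float64(21.3))]) (np.int64(72), np.float64(-1.1615159035650815), np.float64(1.5871003605792762))
scene (np.float64(43.91981151150116), np.int64(354), [(np.float64(43.92), 70, array([ 3. , -6.8]), np.float64(19.2)), (np.float64(133.92), 84, array([-6.4,  5.4]), np.float64(20.1)), (np.float64(223.92), 25, array([-0.6, 11.5]), np.float64(9.6)), (np.float64(313.92), 155, array([-1.8,  3.2]), np.float64(21.4))]) (np.int64(18), np.float64(-1.3538869987079762), np.float64(1.2900905231134439))
```

View pics/wrist16.png

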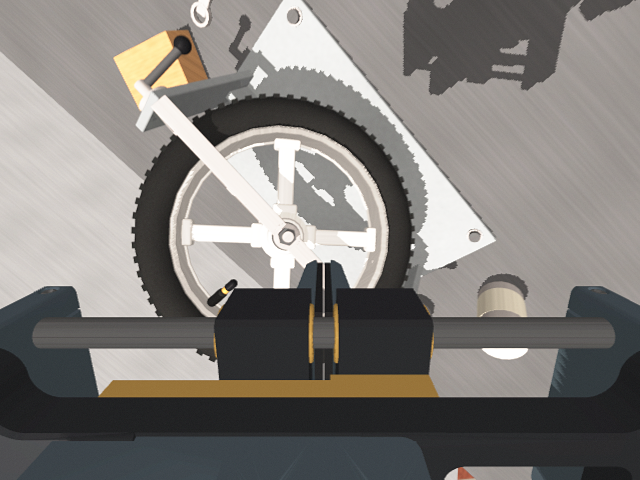

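View pics/topr16.png

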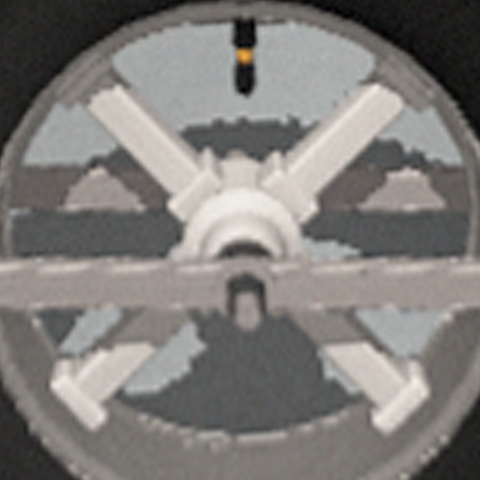

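```bash
python3 - <<'E'
from h import *
for n in ['top','wrist']:
    c=cam(n); q,u,v=cloud(c)
    m=(abs(q[:,0]+.039)<.004)&(abs(q[:,1])<.17)&(abs(q[:,2])<.016)&(abs(q[:,1])>.02)
    print(n,m.sum(),np.degrees(np.arctan(np.polyfit(q[m,1],q[m,2],1)[0])), np.polyfit(q[m,1],q[m,0],1))
    r=np.hypot(q[:,1],q[:,2]);a=np.degrees(np.arctan2(q[:,1],q[:,2]))
    for th in [-45,45,135,225]:
        d=(a-th+180)%360-180; k=(r>.045)&(r<.104)&(abs(q[:,0]+.008)<.006)&(abs(d)<16)&(abs(q[:,2])>.02)
        if k.sum()<40: continue
        pts=q[k][:,1:]; b=np.degrees(np.arctan2(*[pts.mean(0)[0],pts.mean(0)[1]]))
        w,V=np.linalg.eigh(np.cov((pts-pts.mean(0)).T)); e=V[:,1]; ang=np.degrees(np.arctan2(e[0],e[1]))
        print('  spoke',th,k.sum(),'dir',round((ang-th+90)%180-90,2),'pos',round((b-th+180)%360-180,2))
    # hub centre by rim inner edge front: circle fit
    m=(abs(q[:,0]+.026)<.003)&(r>.114)&(r<.127); 
    A=np.c_[2*q[m][:,1:],np.ones(m.sum())]; s=np.linalg.lstsq(A,(q[m][:,1:]**2).sum(1),rcond=None)[0]; print('  rim centre',s[:2],np.sqrt(s[2]+s[0]**2+s[1]**2))
E
```

```text
top 1360 0.06997107906931721 [-0.00043759 -0.03930186]
  spoke -45 273 dir -0.66 pos -0.18
  spoke 45 265 dir -0.51 pos -1.08
  spoke 135 200 dir -5.03 pos -0.71
  spoke 225 195 dir 2.52 pos -0.53
  rim centre [0.00106464 0.00728141] 0.11314386662446536
wrist 2909 -0.16264001586190704 [ 0.00052802 -0.03951106]
  spoke -45 845 dir -0.63 pos -3.83
  spoke 45 231 dir 89.38 pos -1.91
  spoke 135 687 dir -1.06 pos 2.55
  spoke 225 781 dir -0.57 pos 0.02
  rim centre [-0.00192196 -0.00141738] 0.12809962224449944
```

```bash
python3 - <<'E'
from h import *
info(); print(manip.sign_off())
E
```

```text
t 19.73 {'phi': np.float64(43.91), 'r': np.float64(0.023), 'x': np.float64(-0.2453), 'roll': np.float64(49.66), 'ydev': np.float64(17.94)} F [ 0.2  1.1 -0.2] op 0.0005
[-0.06 -0.2   1.89 -0.06  0.98 -2.35] [0.413 0.015 0.367]
the job is handed in; nothing more can be done
None
```

The valve stem now points straight up from the axle, and the job is handed in. I turned the wheel about 138° with the closed fingertips. I pushed one spoke twice and then the next spoke once, finishing slowly, and drew the arm well clear at 19.7 s.

- **Final angle:** the top and wrist cameras both put the valve about 0.6° short of vertical, roughly 1 mm at the rim. Individual fits varied: the clean spoke readings fell between about 0 and -1°. Views of spokes partly hidden by the bar or the fingers gave larger values that disagreed, and I set those aside. I judged 0.6° close enough and did not push again.
- **Forces:** readings at the end of each move were about 7 N at most while pushing, and near zero afterwards with the arm clear.
- **Off-limits parts:** no contact with the tyre, the valve stem or the loose items showed in the forces or pictures. I did not measure the loose items' positions before and after.

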